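# Drive the worn bushes out of a printed gearbox bracket

## Task

Set the white printed bracket into the nest of the push-out fixture and swing the red-handled clamp down onto it; then, with the clamp down, use the drift from the tool stand to drive every brass bush that is still in the bracket down through its bore into the catch tray below (push them with the drift only, never with the gripper). When all are out, put the drift back upright in its own hole in the stand, swing the clamp fully open, and lay the empty bracket flat in the yellow tray the same way up, leaving the other things on the bench undisturbed.

Things in the scene. Friction and masses are not known exactly. Their poses are not given: they have to be found in the camera images.
- bracket_grip (a point): White printed bracket, loose, 0.2 kg: base plate 140 x 86 x 24 mm (x, y, z) with an upright central web on top, 56 mm long in x, 14 thick in y, 46 tall. Same when turned half round. This point is in the web, 50 mm above the plate's underside (26 above its upper face, 20 below the web's top): pinch here across y.
- bracket_base (a point): Middle of the underside of the bracket's plate, 50 mm below bracket_grip, same axes: x along plate and web, z up. Four round through bores, 23 mm across, at x = +-45, y = +-21 mm from it.
- bush1_top (a point): Centre of the upper end of a brass bush (sleeve 22 mm diameter, 16 long, 38 g), tight in the bore at x +45, y +21 mm of bracket_base, within 2 mm of flush with the upper face. None if absent (empty bore). It needs 6 to 12 N to start, then less, and drops out after 19 mm of travel; push the drift's tip 4 mm past the plate's underside to be sure.
- bush2_top (a point): Centre of the upper end of a brass bush (sleeve 22 mm diameter, 16 long, 38 g), tight in the bore at x +45, y -21 mm of bracket_base, within 2 mm of flush with the upper face. None if absent (empty bore). It needs 6 to 12 N to start, then less, and drops out after 19 mm of travel; push the drift's tip 4 mm past the plate's underside to be sure.
- bush3_top (a point): Centre of the upper end of a brass bush (sleeve 22 mm diameter, 16 long, 38 g), tight in the bore at x -45, y +21 mm of bracket_base, within 2 mm of flush with the upper face. None if absent (empty bore). It needs 6 to 12 N to start, then less, and drops out after 19 mm of travel; push the drift's tip 4 mm past the plate's underside to be sure.
- bush4_top (a point): Centre of the upper end of a brass bush (sleeve 22 mm diameter, 16 long, 38 g), tight in the bore at x -45, y -21 mm of bracket_base, within 2 mm of flush with the upper face. None if absent (empty bore). It needs 6 to 12 N to start, then less, and drops out after 19 mm of travel; push the drift's tip 4 mm past the plate's underside to be sure.
- fixture: Aluminium push-out fixture, fixed. Origin on the bench under the nest's middle; x along the nest to the clamp, z up. Two rails along x, tops at 56 mm, carry the bracket's long edges; lips 6 mm high, with sloping lead-ins up to 12 mm, leave it 2 mm on every side. Under it the black catch tray, inside 145 x 72 mm, floor at 12 mm.
- nest (a point): Middle of the nest at the rail tops, 56 mm above the bench, axes as the fixture's. Seated, the bracket has bracket_base here and its x along this x (either way round); its upper face is then 80 mm above the bench.
- clamp_pivot (a point): Pivot of the clamp on the fixture, at its x = 112 mm, y = 0, 105 mm above the bench. The clamp turns about the fixture's y axis. Its foot meets the seated bracket at the fixture's x = 52 mm, y = 0, between two bores.
- clamp_grip (a point): Point on the clamp's red handle (round bar 18 mm thick, 44 to 100 mm from the pivot), 80 mm from the pivot. Open: handle level, pointing along the fixture's +x; closed: upright, top 205 mm above the bench. It lies at pivot + 80 mm * (sin q along the fixture's x, cos q up), q = joint clamp. Pinch it across the fixture's y and lead it round the arc.
- clamp (a joint): Hold-down clamp lever (arm and handle in one piece), rad. 0: closed, handle upright, rubber foot on the bracket (reads about 0.01 then). 1.57: fully open, handle level, arm upright; from 1.38 up the arm is clear of a bracket going in or out. Stays where left (stiff hinge, about 4 N at the grip).
- drift_grip (a point): Drift, 156 mm long, 0.16 kg: steel rod 14 mm in diameter, 80 long, then a collar 30 in diameter, 6 thick, then a black round handle with orange bands, 22 in diameter, 70 long. This is the handle's middle, 121 mm from the tip; z points from tip to handle. It starts upright in the stand.
- drift_tip (a point): Centre of the flat tip of the drift's rod, 121 mm below drift_grip.
- drift_collar (a point): Centre of the underside of the drift's collar, 80 mm above the tip; lies at slot when the drift is in its hole.
- slot (a point): Centre of the drift's square hole (20 x 20 mm, at the upper face, 90 mm above the bench) in the white fixed tool stand, 70 x 160 mm in x, y, whose top is 10 mm thick on four posts. The hole is 45 mm from the stand's middle along -y. Two tools with handles up to 152 mm high stand 55 and 90 mm from it along +y. The drift hangs by its collar.
- tray_floor (a point): Yellow parts tray, loose, 0.4 kg, outside 178 x 124 mm (x, y), 20 mm high, walls 4 mm; the point is the middle of its inner floor, 4 mm above the bench. Takes the bracket lengthwise along x, either way round.
- helper_base (a point): Bystander, fixed: foot (80 x 60 mm) of a helping-hands stand with a magnifier, 145 mm tall, reaching 85 mm from its middle towards its own +x.
- gear: Bystander, loose: white printed gear lying flat, 76 mm in diameter, 26 mm high. Do not disturb.
- tweezers: Bystander, loose: black tweezers lying flat, 130 mm long (x), 8 mm high. Do not disturb.
- screwdriver: Bystander, loose: red screwdriver lying flat, 170 mm long. Do not disturb.
- flux: Bystander, loose: small jar, 48 mm in diameter, 75 mm high. Do not disturb.
Not all that is in view belongs to the job. Of the things that look like the part that bears drift_grip, the smaller one is meant.

How it is judged:
By the outcome, as a careful person would: the job done as asked, in the order asked, and still so for the second after the job is handed in, with the robot touching nothing.
Of bush1, bush2, bush3, bush4 only 2 to 4 are there at a start; the rules pass over those that are not, and their reading is None.
At some moment in a run one of tray may be knocked a few centimetres aside while the robot is not near it.
It also fails if it takes over 208 s, if anything falls off the work surface, if the arm or the gripper's body presses on something with over 40 N, if the wrist force passes 120 N, or if a joint passes its speed limit or range.

## Robot

A 7-joint arm with a two-finger parallel gripper is mounted at the origin on the work surface. World frame = base frame: x ahead of the robot, y to its left, z up, the work surface at z = 0. Lengths are in mm, angles in rad, forces in N, time in s.
With the tool pointing down it reaches from about 350 to 900 mm from the base axis. Payload 19.9 kg.
Tool frame: the origin (TCP) lies on the centre line of the jaws, within the pads' length; the fingertips stand 14 mm ahead of it and the grasp point (between the pads) lies 5 mm behind it; z points along the fingers, y is the line along which they close (so a half turn about z gives the same grasp; the last joint's range is limited). The gripper opens to 85 mm and grips with 20 to 120 N. Pads are 22 mm wide; open, the fingers measure 114 mm over their backs; the gripper's body (76 mm by 85 mm) begins 54 mm behind the grasp point. The pads swing forward as they close: fully open they stand 13 mm farther back than shut.
Start: joints at [-1.238, 0.417, -0.01, 1.614, 0.005, 1.111, -0.053], TCP at [228.792, 581.599, 245.26] pointing down, gripper open.
Joint ranges: [-2.81, 2.81], [-0.39, 2.02], [-1.27, 1.25], [0.06, 2.57], [-1.19, 4.33], [0.19, 2], [-2.82, 2.82]. Speed limits (rad/s): [1.89, 1.89, 2.39, 2.39, 3.01, 3.01, 3.01].

## Interface

Orientations are given as a 3x3 rotation matrix whose columns are the frame's x, y, z axes.
In Python, from workcell import * gives the robot as it stands. The module is installed in compiled form; this text tells all that it offers.
- The arm moves only by the tool step_arm, never from a script. Its argument "moves" is a list of rows, each a list of 4 numbers: the shift along the tool's x, y, z in units of 50 mm (1.0 is 50 mm), then the turn about the tool's z in units of 5 degrees (1.0 is 5 degrees). In form: [[dx, dy, dz, spin], ...]. A call has 1 to 12 rows; each row is the pose to reach, as a shift and turn from the pose commanded when the call began, along the tool's axes at that moment; what a row does not reach only later rows make up. A row lasts 1/8 s, in which the tool goes at most 62.5 mm and 10.7 degrees, less where a joint would pass 70% of its speed; a pose out of reach is approached as far as the arm can. A call with a gripper value outside its range is refused whole. "jaw" is the finger opening in mm, from 0 to 85.4, set as the call begins (left out, the last holds). The fingers move at their own pace and stop on an object; "force" is the grip in N (left out, the last holds). Time passes only in rows, so rows that repeat a pose let the fingers close. It gives the time, the measured TCP pose, the force, the opening and the grip force at its end, in the units of the state.
- observe(): the state, without advancing time (a new reading comes with each control period).
- get_image(name): name is "side" or "top"; returns the picture (420x560x3 uint8, blue, green, red); there is no depth.
- get_calibration(name): a dict with "mtx" (3x3 intrinsics, pixels), "rvec" (rotation vector, rad) and "tvec" (3), from world to camera coordinates, as OpenCV has them. Camera axes: x right, y down, z forward; pixel columns grow to the right and rows downward; lengths in mm; the calibration is good to about 2 mm. A picture is of the moment at which its call begins. get_calibration takes no time and is no camera call.
- job_done(): hands the job in; it is judged then, once.
The state is a dict: "clock": time; "joint_positions": joint angles; "qd": joint speeds; "tau": joint torques, N m; "ee_pos": TCP position; "ee_rot": TCP orientation; "force": force on the tool from outside, world axes, zero at the start; "ft_torque": the same for the moment, N m; "finger_gap": finger opening in mm; "gripper_force": force on a finger pad.
Only numpy, scipy, OpenCV 4.12 (cv2) and the standard library are available. Lean on these libraries where they do the work, as an engineer would, in place of code of your own. Each camera call takes 0.05 s, during which the arm holds its last target. There are 200 camera calls.

## Working session

There is one attempt and no reset: what is moved stays moved. The work goes in short steps, Python scripts to look and compute and a tool call to move; the robot and the scene stay as the last step left them, time stands still between calls to the robot, and variables do not carry over. Pictures are saved under pics/ and viewed, at most 14 in all, crops included, and the job is handed in when it is done.

Besides the shell and the picture viewer there is one more tool, called after ">>>" by a JSON object that holds its "op" and its "data", one argument or row to a line. step_arm: Moves the arm, as the interface text tells. Its arguments: {"type":"object","properties":{"moves":{"type":"array"},"jaw":{"type":"number"},"force":{"type":"number"}},"required":["moves"]}

```bash
mkdir -p pics; python3 - <<'E'
from workcell import *
import cv2,numpy as np
s=observe()
for k in s: print(k,np.round(s[k],3).tolist())
for n in("top","side"):
    cv2.imwrite(f"pics/{n}0.png",get_image(n)); c=get_calibration(n); print(n,c)
    R=cv2.Rodrigues(np.array(c["rvec"],float))[0]; print(-R.T@np.array(c["tvec"],float).ravel())
E
```

```text
clock 0.0
joint_positions [-1.238, 0.418, -0.01, 1.614, 0.005, 1.111, -0.053]
qd [-0.0, 0.0, 0.0, 0.002, -0.001, -0.001, -0.001]
tau [0.001, -86.444, 0.679, -43.49, 0.019, 0.008, 0.0]
ee_pos [228.684, 581.322, 244.657]
ee_rot [[-0.931, 0.366, -0.0], [0.366, 0.931, -0.001], [-0.0, -0.001, -1.0]]
force [-0.577, 0.037, -0.398]
ft_torque [-0.035, 0.011, -0.022]
gripper_force 0.0
finger_gap 85.558
top {'mtx': array([[494.268883  ,   0.        , 274.94196801],
       [  0.        , 494.268883  , 206.75541191],
       [  0.        ,   0.        ,   1.        ]]), 'rvec': array([ 2.15772793, -2.12664627,  0.14762571]), 'tvec': array([  68.23076497,  589.68133071, 1306.58515291])}
[ 393.04110973   64.7384827  1378.72110515]
side {'mtx': array([[426.72934667,   0.        , 284.81287903],
       [  0.        , 426.72934667, 213.00257734],
       [  0.        ,   0.        ,   1.        ]]), 'rvec': array([ 2.16839486, -0.44640198,  0.23305496]), 'tvec': array([-513.60985851,  272.1976621 ,  871.59261882])}
[ 252.65981068 -699.52426203  737.82733352]
```

View pics/top0.png

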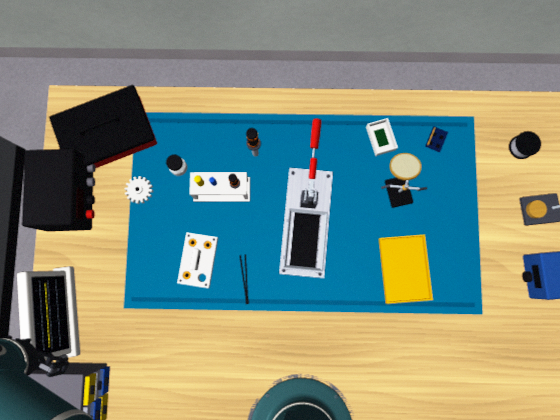

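View pics/side0.png

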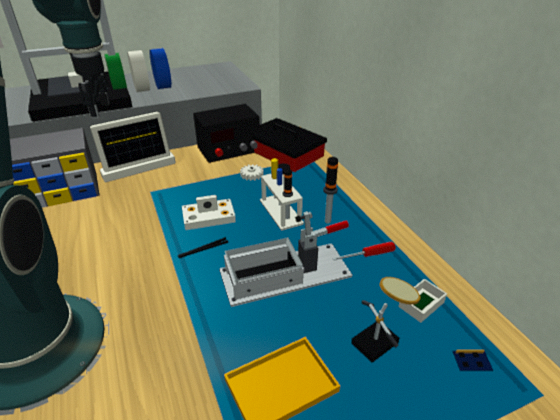

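The top view shows:
- The bracket is at about (198,260), with bushes at about (193,242), (207,244) and (184,278), and a blue-looking bore at (201,278).
- The fixture's nest is at about (305,240), and the clamp is open with its handle at (312,168). The screwdriver (316,133) lies just beyond it.
- The yellow tray is at (405,268), the stand at (220,186), the gear at (138,189), the tweezers at (244,278) and the flux at (176,164). The helper is at (400,192).

Drift candidates are the orange-banded tool in the stand (234,181) and a bigger look-alike standing at (252,137). I choose the one in the stand, because it is smaller and upright there. A close crop will check this.

```bash
cat > h.py <<'E'
from workcell import *
import cv2,numpy as np
C={}
for n in("top","side"):
    c=get_calibration(n); R=cv2.Rodrigues(np.array(c["rvec"],float))[0]; t=np.array(c["tvec"],float).ravel()
    C[n]=(np.array(c["mtx"]),R,t,-R.T@t)
def plane(n,px,z):
    K,R,t,o=C[n]; px=np.atleast_2d(np.array(px,float))
    d=(R.T@np.linalg.inv(K)@np.c_[px,np.ones(len(px))].T).T
    return o+d*((z-o[2])/d[:,2])[:,None]
def proj(n,P):
    K,R,t,o=C[n]; q=(K@(R@np.atleast_2d(P).T+t[:,None])).T; return q[:,:2]/q[:,2:]
def tri(pa,pb):
    A=[];b=[]
    for n,p in(("top",pa),("side",pb)):
        K,R,t,o=C[n]; d=R.T@np.linalg.inv(K)@np.array([*p,1.]); d/=np.linalg.norm(d)
        M=np.eye(3)-np.outer(d,d); A.append(M); b.append(M@o)
    return np.linalg.lstsq(np.vstack(A),np.hstack(b),rcond=None)[0]
def rel(P):
    """world point -> shift in tool axes, units of 50 mm"""
    s=observe(); return np.array(s["ee_rot"]).T@(np.array(P)-np.array(s["ee_pos"]))/50
def st():
    s=observe(); R=np.array(s["ee_rot"])
    print("t",round(s["clock"],2),"pos",np.round(s["ee_pos"],1),"yaw y-axis deg",round(np.degrees(np.arctan2(R[1,1],R[0,1])),2),"gap",round(s["finger_gap"],1),"F",np.round(s["force"],1),"gf",round(s["gripper_force"],1))
E
python3 - <<'E'
from h import *
im=cv2.imread("pics/top0.png"); sd=cv2.imread("pics/side0.png")
cv2.imwrite("pics/z1.png",cv2.resize(im[115:290,170:340],None,fx=3.4,fy=3.4,interpolation=cv2.INTER_CUBIC))
cv2.imwrite("pics/z2.png",cv2.resize(sd[150:310,170:410],None,fx=3.3,fy=3.3,interpolation=cv2.INTER_CUBIC))
hsv=cv2.cvtColor(im,cv2.COLOR_BGR2HSV)
def blobs(m,lo):
    for c in cv2.findContours(m.astype(np.uint8),cv2.RETR_EXTERNAL,cv2.CHAIN_APPROX_NONE)[0]:
        if cv2.contourArea(c)>lo: yield c
H,S,V=cv2.split(hsv)
y=(H>18)&(H<32)&(S>200)&(V>150)
for c in blobs(y,500): print("yellow",cv2.minAreaRect(c),cv2.contourArea(c), "tray rim top",plane("top",[cv2.minAreaRect(c)[0]],20), [np.round(p[:2]) for p in plane("top",cv2.boxPoints(cv2.minAreaRect(c)),20)])
w=(S<60)&(V>170)
for c in blobs(w,300):
    r=cv2.minAreaRect(c); print("white",r,plane("top",[r[0]],24)[0], [np.round(p[:2]).tolist() for p in plane("top",cv2.boxPoints(r),24)])
o=(H>8)&(H<25)&(S>130)&(V>100); o[:230]=0;o[290:]=0;o[:,:175]=0;o[:,222:]=0
for c in blobs(o,8):
    (r)=cv2.minEnclosingCircle(c); print("bush",r,plane("top",[r[0]],24)[0])
E
```

```text
yellow ((405.17071533203125, 268.53656005859375), (66.25892639160156, 45.93952178955078), 83.6598129272461) 2873.0 tray rim top [[ 426.95526628 -280.22105387   20.        ]] [array([ 509., -209.]), array([ 525., -335.]), array([ 347., -350.]), array([ 331., -226.])]
white ((22.85172462463379, 304.97930908203125), (66.29716491699219, 10.393797874450684), 86.633544921875) [313.79705526 753.78027674  24.        ] [[401.0, 781.0], [403.0, 753.0], [228.0, 727.0], [226.0, 755.0]]
white ((64.95903015136719, 311.5491943359375), (90.17359924316406, 16.296432495117188), 84.80557250976562) [298.18197833 638.39888817  24.        ] [[416.0, 681.0], [420.0, 637.0], [184.0, 597.0], [179.0, 640.0]]
white ((196.96420288085938, 259.58074951171875), (31.997968673706055, 51.9592170715332), 9.865806579589844) [442.70258595 287.65978996  24.        ] [[380.0, 340.0], [520.0, 322.0], [506.0, 234.0], [367.0, 254.0]]
white ((137.91891479492188, 189.01351928710938), (25.31744384765625, 27.12583351135254), 80.53767395019531) [636.11572827 459.99844308  24.        ] [[665.0, 505.0], [678.0, 431.0], [608.0, 415.
[... 331 characters left out ...]
0], [704.0, 40.0], [694.0, -86.0], [400.0, -58.0]]
white ((405.0, 165.5), (21.0, 26.0), 90.0) [ 713.25368696 -285.3507607    24.        ] [[743.0, -250.0], [744.0, -322.0], [684.0, -321.0], [683.0, -248.0]]
white ((381.1016845703125, 135.84939575195312), (32.20221710205078, 24.06079864501953), 70.90650939941406) [ 798.10299104 -219.93430723   24.        ] [[831.0, -173.0], [855.0, -238.0], [766.0, -266.0], [742.0, -202.0]]
bush ((186.0, 275.0), 3.6056511402130127) [400.56893116 315.91484938  24.        ]
bush ((207.25, 244.5), 3.7166171073913574) [484.25040591 260.98713938  24.        ]
bush ((192.3000030517578, 242.3000030517578), 3.7122435569763184) [489.68589036 302.26197894  24.        ]
```

View pics/z1.png

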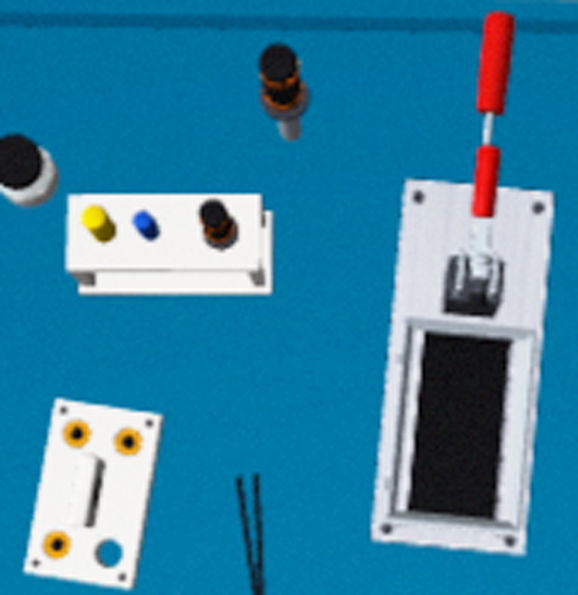

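View pics/z2.png

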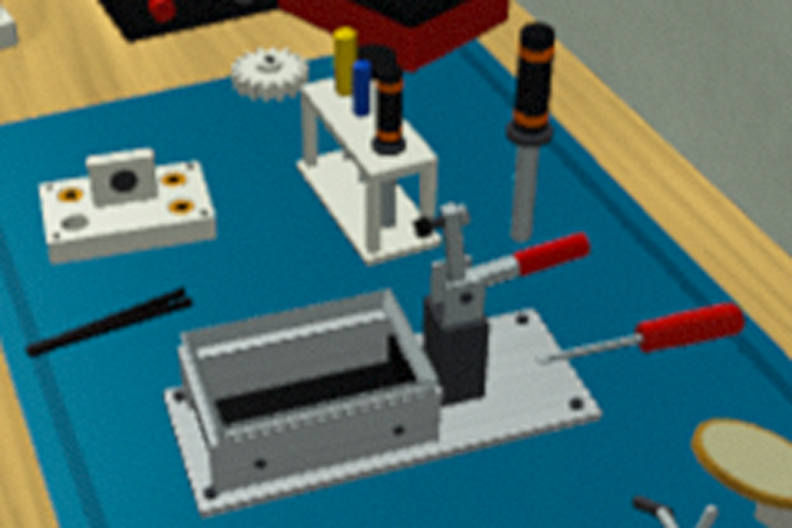

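The crops confirm three bushes, two at the +x end and one at the −x, +y corner, with the blue fourth bore empty. The drift in the stand is the smaller of the two tools, and the look-alike behind it at (252,137) is taller. One composite of the fixture and stand will give precise corners.

```bash
python3 - <<'E'
from h import *
im=cv2.imread("pics/top0.png"); sd=cv2.imread("pics/side0.png")
a=cv2.resize(im[158:283,272:344],None,fx=4.8,fy=4.8,interpolation=cv2.INTER_CUBIC)
b=cv2.resize(sd[205:305,215:362],None,fx=3,fy=3,interpolation=cv2.INTER_CUBIC)
c=cv2.resize(im[165:206,185:255],None,fx=5,fy=5,interpolation=cv2.INTER_CUBIC)
out=np.zeros((600,800,3),np.uint8)
out[:600,:a.shape[1]]=a; out[:300,350:350+b.shape[1]]=b[:, :450]; out[310:310+c.shape[0],350:350+c.shape[1]]=c
cv2.imwrite("pics/z3.png",out)
E
```

```text
(no output)
```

View pics/z3.png

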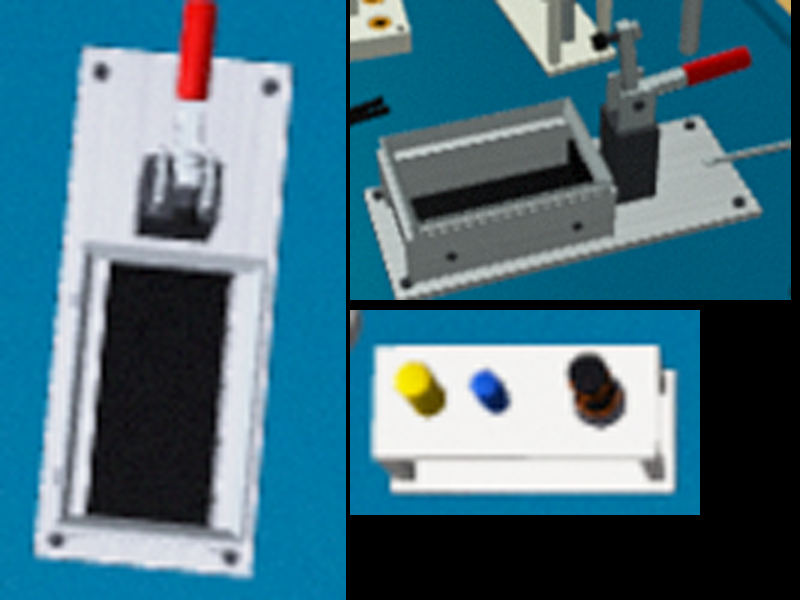

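```bash
python3 - <<'E'
from h import *
np.set_printoptions(precision=1,suppress=True)
A=np.array([[88,242],[271,261],[60,525],[241,537]])/4.8+[272,158]-0.4
B=(np.array([[565,100],[612,187],[380,138],[412,235]])-[350,0])/3+[215,205]-0.3
T=np.array([tri(a,b) for a,b in zip(A,B)]); print("tri",T,T.mean(0))
P=plane("top",A,68); print("top68",P,P.mean(0))
Q=plane("side",B,68); print("side68",Q,Q.mean(0))
for X in(P,Q): print("yaw",np.degrees(np.arctan2(X[0,1]-X[2,1],X[0,0]-X[2,0])),np.degrees(np.arctan2(X[1,1]-X[3,1],X[1,0]-X[3,0])),np.linalg.norm(X[0]-X[2]),np.linalg.norm(X[0]-X[1]))
S=np.array([[100,72],[270,87],[56,540],[231,557]])/4.8+[272,158]-.4
X=plane("top",S,8); print("screws",X,X.mean(0),np.degrees(np.arctan2(X[0,1]-X[2,1],X[0,0]-X[2,0])),np.degrees(np.arctan2(X[1,1]-X[3,1],X[1,0]-X[3,0])))
D=(np.array([[373,346],[659,346],[658,458],[372,458]])-[350,310])/5+[185,165]-.4
X=plane("top",D,90); print("stand",X,X.mean(0))
print("drift top",plane("top",(np.array([[588,371]])-[350,310])/5+[185,165]-.4,166), "collar",plane("top",(np.array([[603,404]])-[350,310])/5+[185,165]-.4,96))
# clamp handle red
im=cv2.imread("pics/top0.png");H,S_,V=cv2.split(cv2.cvtColor(im,cv2.COLOR_BGR2HSV))
m=((H<8)|(H>172))&(S_>180)&(V>100); m[:, :290]=0;m[:,330:]=0
for c in cv2.findContours(m.astype(np.uint8),0,1)[0]:
    if cv2.contourArea(c)>20: r=cv2.minAreaRect(c); print(r,plane("top",[r[0]],114))
# bracket web side view sanity
print("bracket c proj side",proj("side",[[442.5,288.2,70]]),"top",proj("top",[[442.5,288.2,70]]))
E
```

```text
tri [[580.6  36.8  70.4]
 [573.3 -66.   65.4]
 [425.9  49.9  71.6]
 [420.  -49.8  60.5]] [500.   -7.3  67. ]
top68 [[582.1  36.4  68. ]
 [572.9 -65.7  68. ]
 [425.1  50.   68. ]
 [420.1 -49.2  68. ]] [500.   -7.1  68. ]
side68 [[580.6  39.6  68. ]
 [572.2 -68.4  68. ]
 [427.7  53.8  68. ]
 [418.  -56.9  68. ]] [499.6  -8.   68. ]
yaw -4.982415478121178 -6.164983072557968 157.63308968665993 102.4548314036368
yaw -5.29133811507464 -4.259591665007295 153.60965017195284 108.33962051451623
screws [[692.2  29.1   8. ]
 [684.5 -71.1   8. ]
 [418.   51.6   8. ]
 [409.8 -48.7   8. ]] [551.1  -9.8   8. ] -4.692236158931488 -4.669964892565852
stand [[672.8 306.3  90. ]
 [674.8 153.8  90. ]
 [614.3 152.9  90. ]
 [612.2 304.4  90. ]] [643.5 229.4  90. ]
drift top [[644.9 183.8 166. ]] collar [[641.8 182.3  96. ]]
((312.568603515625, 167.97125244140625), (6.053228855133057, 20.22177505493164), 3.8140745162963867) [[682.1 -20.7 114. ]]
((315.1620788574219, 133.05517578125), (7.9723663330078125, 28.484600067138672), 4.763641834259033) [[776.6 -27.2 114. ]]
bracket c proj side [[205.  197.3]] top [[193.9 259. ]]
```

Measured so far, in mm:

| Thing | Position (x, y) | Yaw |
|---|---|---|
| Bracket | (442.5, 288.3) | −8° |
| Nest | (499.8, −6.3) | −4.7° |
| Slot | (643.8, 183.5) | 0.8° |
| Tray | (427, −280) | about 5° |

Next I move to the bracket.

```bash
cat >> h.py <<'E'
def go(P,ydeg=None):
    s=observe(); R=np.array(s["ee_rot"]); c=np.degrees(np.arctan2(R[1,1],R[0,1]))
    sp=0 if ydeg is None else ((c-ydeg+90)%180-90)/5
    print("row",np.round(rel(P),3),"spin",round(sp,2))
E
python3 -c "
from h import *
st(); go([442.5,288.3,130],82); go([442.5,288.3,46],82)"
```

```text
t 0.1 pos [228.7 581.3 244.7] yaw y-axis deg 68.53 gap 85.2 F [0.1 0.4 0.1] gf 0.0
row [-6.125 -3.886  2.299] spin -2.69
row [-6.124 -3.884  3.979] spin -2.69
```

>>> {"op": "step_arm", "data": {
  "moves": [
    [-0.6,-0.4,0,-0.2],
    [-1.4,-0.9,0,-0.6],
    [-2.3,-1.5,0.1,-1.0],
    [-3.2,-2.0,0.4,-1.4],
    [-4.1,-2.6,0.8,-1.8],
    [-5.0,-3.2,1.2,-2.2],
    [-5.7,-3.6,1.7,-2.6],
    [-6.12,-3.88,2.1,-2.7],
    [-6.12,-3.88,2.3,-2.7],
    [-6.12,-3.88,2.3,-2.7]
  ],
  "jaw": 50
}}

```text
clock: 1.35
ee_pos: [441.8, 289.5, 129.8]
ee_rot: [[-0.99, 0.138, -0.001], [0.138, 0.99, -0.001], [0.001, -0.001, -1.0]]
force: [0.0, -0.1, -0.1]
finger_gap: 50.0
gripper_force: 0.0
```

```bash
python3 - <<'E'
from h import *
st(); go([442.5,288.3,46],82)
a=get_image("top")[215:300,160:260]; b=get_image("side")[160:260,150:270]
out=np.zeros((400,800,3),np.uint8)
out[:340,:400]=cv2.resize(a,(400,340),interpolation=2); out[:333,400:]=cv2.resize(b,(400,333),interpolation=2)
cv2.imwrite("pics/g1.png",out)
E
```

```text
t 1.35 pos [441.8 289.5 129.8] yaw y-axis deg 82.05 gap 50.0 F [ 0.  -0.1 -0.1] gf 0.0
row [-0.018 -0.02   1.675] spin 0.01
```

View pics/g1.png

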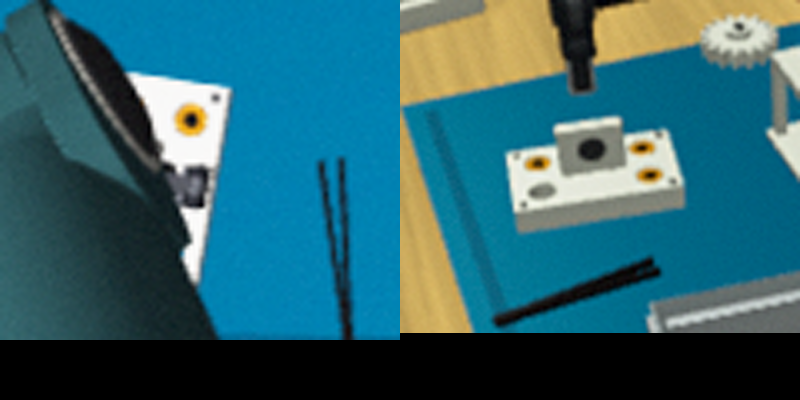

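The gripper is centred over the web, with the side view showing the finger at (580,85) just above it, and the arm hides most of the top view. I'll descend and close.

>>> {"op": "step_arm", "data": {
  "moves": [
    [0,0,0.4,0],
    [0,0,0.9,0],
    [0,-0.02,1.4,0],
    [0,-0.02,1.66,0],
    [0,-0.02,1.66,0],
    [0,-0.02,1.66,0]
  ]
}}

```text
clock: 2.2
ee_pos: [442.8, 288.5, 48.2]
ee_rot: [[-0.99, 0.139, 0.001], [0.139, 0.99, 0.001], [-0.001, 0.001, -1.0]]
force: [-0.0, 0.6, 1.4]
finger_gap: 50.0
gripper_force: 0.0
```

>>> {"op": "step_arm", "data": {
  "moves": [
    [0,0,0,0],
    [0,0,0,0],
    [0,0,0,0],
    [0,0,0,0],
    [0,0,0,0],
    [0,0,0,0]
  ],
  "jaw": 0,
  "force": 60
}}

```text
clock: 2.95
ee_pos: [442.7, 288.3, 47.9]
ee_rot: [[-0.99, 0.139, 0.001], [0.139, 0.99, 0.001], [-0.001, 0.001, -1.0]]
force: [-0.2, 0.6, 6.9]
finger_gap: 13.5
gripper_force: 58.8
```

>>> {"op": "step_arm", "data": {
  "moves": [
    [0,0,-0.2,0],
    [0,0,-0.6,0],
    [0,0,-1.1,0],
    [0,0,-1.6,0],
    [0,0,-2.0,0],
    [0,0,-2.0,0],
    [0,0,-2.0,0]
  ]
}}

```text
clock: 3.82
ee_pos: [442.0, 287.8, 146.7]
ee_rot: [[-0.99, 0.139, -0.001], [0.139, 0.99, -0.001], [0.001, -0.001, -1.0]]
force: [-0.4, 0.2, -4.3]
finger_gap: 13.3
gripper_force: 58.8
```

```bash
python3 - <<'E'
from h import *
st(); go([499.8,-6.3,150],85.3)
a=get_image("top"); b=get_image("side"); cv2.imwrite("pics/_t.png",a)
out=np.zeros((420,800,3),np.uint8)
out[:,:400]=cv2.resize(a[180:320,140:274],(400,420),interpolation=2); out[:333,400:]=cv2.resize(b[160:260,150:270],(400,333),interpolation=2)
cv2.imwrite("pics/g2.png",out)
E
```

```text
t 3.83 pos [442.  287.8 146.7] yaw y-axis deg 82.02 gap 13.3 F [-0.4  0.2 -4.3] gf 58.8
row [-1.961 -5.664 -0.064] spin -0.66
```

View pics/g2.png

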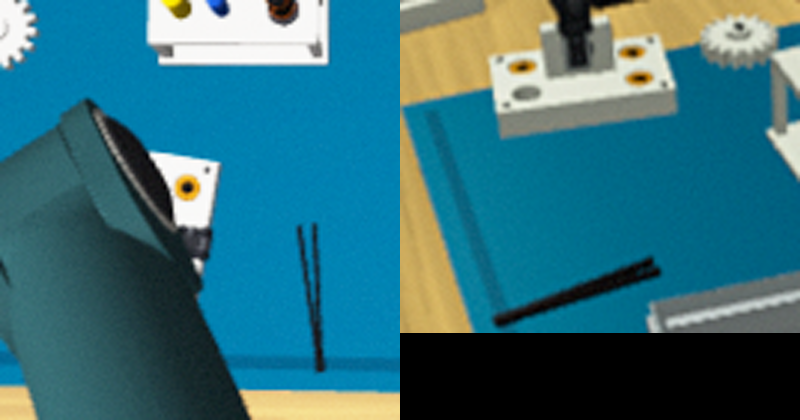

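The bracket is lifted level and held centrally by its web (570,40), with the bushes still in. I'll carry it over the nest.

>>> {"op": "step_arm", "data": {
  "moves": [
    [-0.1,-0.4,-0.06,0],
    [-0.4,-1.1,-0.06,-0.1],
    [-0.7,-2.0,-0.06,-0.2],
    [-1.0,-2.9,-0.06,-0.3],
    [-1.3,-3.8,-0.06,-0.45],
    [-1.6,-4.6,-0.06,-0.55],
    [-1.8,-5.3,-0.06,-0.66],
    [-1.96,-5.66,-0.06,-0.66],
    [-1.96,-5.66,-0.06,-0.66],
    [-1.96,-5.66,-0.06,-0.66]
  ]
}}

```text
clock: 5.18
ee_pos: [499.8, -5.7, 150.1]
ee_rot: [[-0.997, 0.082, -0.001], [0.082, 0.997, 0.0], [0.001, -0.0, -1.0]]
force: [-0.5, 0.8, -3.9]
finger_gap: 13.3
gripper_force: 59.1
```

```bash
python3 - <<'E'
from h import *
st(); go([499.8,-6.3,125],85.3); go([499.8,-6.3,103],85.3)
a=get_image("top"); b=get_image("side")
out=np.zeros((450,800,3),np.uint8)
out[:,:400]=cv2.resize(a[155:290,250:370],(400,450),interpolation=2); out[:400,400:]=cv2.resize(b[180:310,210:340],(400,400),interpolation=2)
cv2.imwrite("pics/g3.png",out)
E
```

```text
t 5.17 pos [499.8  -5.7 150.1] yaw y-axis deg 85.32 gap 13.3 F [-0.5  0.8 -3.9] gf 59.1
row [-0.002 -0.011  0.501] spin 0.0
row [-0.002 -0.011  0.941] spin 0.0
```

View pics/g3.png

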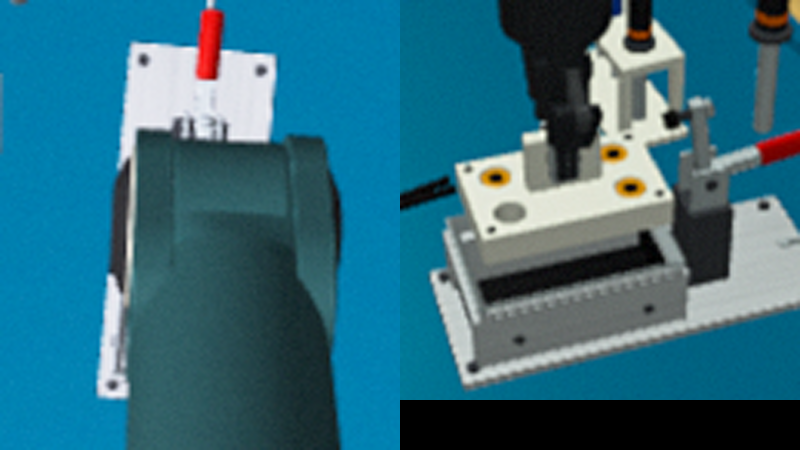

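The bracket hangs level and square over the nest, with its plate at side crop (565,205) above the frame. I'll lower it while watching the force.

>>> {"op": "step_arm", "data": {
  "moves": [
    [0,-0.01,0.2,0],
    [0,-0.01,0.4,0],
    [0,-0.01,0.55,0],
    [0,-0.01,0.6,0],
    [0,-0.01,0.65,0],
    [0,-0.01,0.7,0],
    [0,-0.01,0.7,0]
  ]
}}

```text
clock: 6.15
ee_pos: [500.2, -6.3, 115.3]
ee_rot: [[-0.997, 0.082, 0.0], [0.082, 0.997, -0.0], [-0.0, -0.0, -1.0]]
force: [-0.1, -0.5, -4.0]
finger_gap: 13.2
gripper_force: 59.1
```

>>> {"op": "step_arm", "data": {
  "moves": [
    [0,0,0.06,0],
    [0,0,0.12,0],
    [0,0,0.18,0],
    [0,0,0.21,0],
    [0,0,0.21,0]
  ]
}}

```text
clock: 6.78
ee_pos: [499.3, -5.3, 106.0]
ee_rot: [[-0.997, 0.081, -0.002], [0.081, 0.997, 0.002], [0.002, 0.001, -1.0]]
force: [-24.1, 7.1, 40.7]
finger_gap: 13.3
gripper_force: 66.6
```

```bash
python3 - <<'E'
from h import *
st()
b=get_image("side"); cv2.imwrite("pics/g4.png",cv2.resize(b[180:310,210:340],(600,600),interpolation=2))
E
```

```text
t 6.78 pos [499.3  -5.3 106. ] yaw y-axis deg 85.36 gap 13.3 F [-24.1   7.1  40.7] gf 66.6
```

View pics/g4.png

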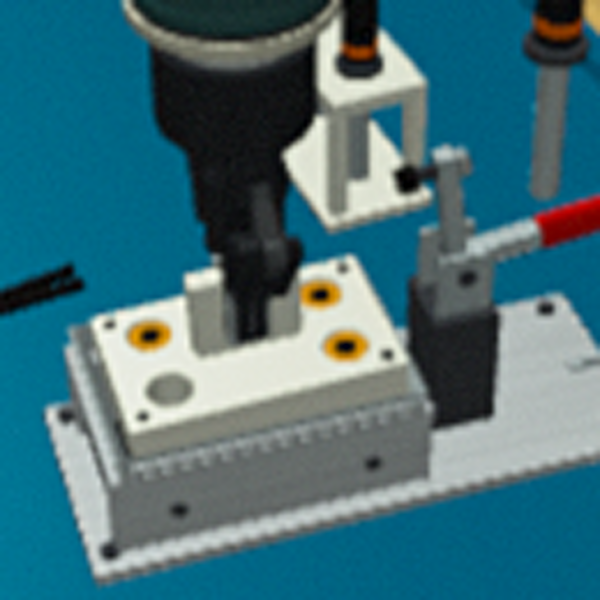

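The bracket is riding on the +x lead-in: the fixture pushes it toward −x and a little +y. I'll ease up, shift about 3 mm that way and lower again.

>>> {"op": "step_arm", "data": {
  "moves": [
    [0,0,-0.1,0],
    [0.06,0.02,-0.1,0],
    [0.06,0.02,-0.06,0],
    [0.06,0.02,-0.02,0],
    [0.06,0.02,0.0,0],
    [0.06,0.02,0.0,0]
  ]
}}

```text
clock: 7.58
ee_pos: [497.7, -5.0, 105.1]
ee_rot: [[-0.997, 0.082, 0.001], [0.082, 0.997, 0.0], [-0.001, 0.0, -1.0]]
force: [1.4, 1.1, 5.0]
finger_gap: 13.3
gripper_force: 61.3
```

>>> {"op": "step_arm", "data": {
  "moves": [
    [0,0,0.02,0],
    [0,0,0.04,0],
    [0,0,0.04,0]
  ]
}}

```text
clock: 7.95
ee_pos: [498.8, -5.1, 103.7]
ee_rot: [[-0.997, 0.082, 0.003], [0.082, 0.997, -0.0], [-0.003, 0.0, -1.0]]
force: [5.6, 0.8, 9.0]
finger_gap: 13.1
gripper_force: 62.2
```

>>> {"op": "step_arm", "data": {
  "moves": [
    [-0.02,0,0,0],
    [-0.02,0,0,0],
    [-0.02,0,0.01,0]
  ]
}}

```text
clock: 8.32
ee_pos: [499.1, -5.2, 103.4]
ee_rot: [[-0.997, 0.082, 0.002], [0.082, 0.997, 0.0], [-0.002, 0.0, -1.0]]
force: [-8.4, 1.9, 32.5]
finger_gap: 13.3
gripper_force: 65.4
```

>>> {"op": "step_arm", "data": {
  "moves": [
    [0,0,0,0],
    [0,0,0,0],
    [0,0,0,0],
    [0,0,-0.6,0],
    [0,0,-1.2,0],
    [0,0,-1.8,0],
    [0,0,-2.4,0],
    [0,0,-2.4,0]
  ],
  "jaw": 50
}}

```text
clock: 9.32
ee_pos: [499.2, -5.1, 224.1]
ee_rot: [[-0.997, 0.081, 0.003], [0.082, 0.997, 0.0], [-0.003, 0.001, -1.0]]
force: [-0.4, -0.0, -0.9]
finger_gap: 50.2
gripper_force: 0.0
```

```bash
python3 - <<'E'
from h import *
np.set_printoptions(precision=1,suppress=True)
st()
b=get_image("side"); cv2.imwrite("pics/_s.png",b)
H,S,V=cv2.split(cv2.cvtColor(b,cv2.COLOR_BGR2HSV))
o=(H>8)&(H<28)&(S>130)&(V>90); o[:220]=0;o[275:]=0;o[:,:225]=0;o[:,310:]=0
for c in cv2.findContours(o.astype(np.uint8),0,1)[0]:
    if cv2.contourArea(c)>8:
        x,y,w,h=cv2.boundingRect(c); p=(x+(w-1)/2,y+(h-1)/2); print(p,w,h,plane("side",[p],80)[0])
# predicted bush tops at z=80 for nest (499,-5.5) yaw -4.7
a=np.radians(-4.7); n=np.array([499,-5.5])
for s in((45,21),(45,-21),(-45,21),(-45,-21)):
    P=n+np.array([[np.cos(a),-np.sin(a)],[np.sin(a),np.cos(a)]])@s; print("pred",P,proj("side",[[*P,80]])[0])
p=n+112*np.array([np.cos(a),np.sin(a)]); print("pivot",p,"grip",n+192*np.array([np.cos(a),np.sin(a)]))
go([*(n+192*np.array([np.cos(a),np.sin(a)])),150],85.3)
E
```

```text
t 9.32 pos [499.2  -5.1 224.1] yaw y-axis deg 85.33 gap 50.2 F [-0.4 -0.  -0.9] gf 0.0
(284.0, 256.5) 9 6 [543.3 -32.1  80. ]
(241.0, 252.5) 9 6 [457.3  19.5  80. ]
(278.5, 244.5) 8 6 [548.   11.7  80. ]
pred [545.6  11.7] [277.5 244.8]
pred [542.1 -30.1] [283.2 256.1]
pred [455.9  19.1] [240.5 252.8]
pred [452.4 -22.7] [245.  264.7]
pivot [610.6 -14.7] grip [690.4 -21.2]
row [-3.8 -0.   1.5] spin 0.01
```

All three bushes appear where predicted for a seated bracket, to within about 2 mm. Next is the clamp handle: grip point at (690.4, −21.2, 105), TCP at z 100.

>>> {"op": "step_arm", "data": {
  "moves": [
    [-0.5,0,0,0],
    [-1.3,0,0,0],
    [-2.2,0,0,0],
    [-3.0,0,0,0],
    [-3.6,0,0.3,0],
    [-3.8,0,0.8,0],
    [-3.8,0,1.4,0],
    [-3.8,0,2.0,0],
    [-3.8,0,2.4,0],
    [-3.8,0,2.48,0],
    [-3.8,0,2.48,0]
  ]
}}

```text
clock: 10.75
ee_pos: [687.8, -20.7, 98.7]
ee_rot: [[-0.997, 0.082, 0.0], [0.082, 0.997, -0.0], [-0.0, -0.0, -1.0]]
force: [0.5, 0.3, 0.7]
finger_gap: 50.0
gripper_force: 0.0
```

>>> {"op": "step_arm", "data": {
  "moves": [
    [0,0,0,0],
    [0,0,0,0],
    [0,0,0,0],
    [0,0,0,0]
  ],
  "jaw": 0,
  "force": 30
}}

```text
clock: 11.25
ee_pos: [688.2, -19.5, 99.2]
ee_rot: [[-0.997, 0.081, 0.002], [0.081, 0.997, 0.001], [-0.001, 0.001, -1.0]]
force: [0.2, 5.4, 3.8]
finger_gap: 17.2
gripper_force: 29.6
```

```bash
python3 - <<'E'
from h import *
st()
s=observe();p=np.array(s["ee_pos"]); R=np.array(s["ee_rot"])
piv=np.array([610.6,-14.7,105]); fx=np.array([np.cos(np.radians(4.7)),-np.sin(np.radians(4.7)),0])
d=p+[0,0,5]-piv; r=np.hypot(d@fx,d[2]); q0=np.arctan2(d@fx,d[2]); print("r",r,"q0",q0)
for q in np.linspace(q0,0,13)[1:]:
    P=piv+80*(np.sin(q)*fx+np.cos(q)*np.array([0,0,1]))-[0,0,5]
    print(round(q,2),np.round(R.T@(P-p)/50,2))
E
```

```text
t 11.25 pos [688.2 -19.5  99.2] yaw y-axis deg 85.38 gap 17.2 F [0.2 5.4 3.8] gf 29.6
r 77.73319516515056 q0 1.58083018151167
1.45 [-0.03 -0.03 -0.21]
1.32 [ 0.01 -0.03 -0.42]
1.19 [ 0.07 -0.03 -0.62]
1.05 [ 0.16 -0.03 -0.81]
0.92 [ 0.28 -0.03 -0.98]
0.79 [ 0.42 -0.03 -1.14]
0.66 [ 0.57 -0.03 -1.28]
0.53 [ 0.75 -0.03 -1.4 ]
0.4 [ 0.94 -0.03 -1.49]
0.26 [ 1.14 -0.03 -1.56]
0.13 [ 1.34 -0.03 -1.6 ]
0.0 [ 1.55 -0.03 -1.62]
```

>>> {"op": "step_arm", "data": {
  "moves": [
    [0.0,0.02,-0.12,0],
    [0.02,0.02,-0.25,0],
    [0.05,0.02,-0.41,0],
    [0.09,0.02,-0.56,0],
    [0.16,0.02,-0.71,0],
    [0.24,0.02,-0.86,0],
    [0.34,0.02,-0.99,0],
    [0.46,0.02,-1.11,0],
    [0.6,0.02,-1.23,0],
    [0.75,0.02,-1.34,0],
    [0.91,0.02,-1.42,0],
    [1.08,0.02,-1.49,0]
  ]
}}

```text
clock: 12.75
ee_pos: [634.3, -15.1, 173.7]
ee_rot: [[-0.997, 0.081, 0.002], [0.081, 0.997, 0.0], [-0.002, 0.0, -1.0]]
force: [6.2, 4.0, -13.7]
finger_gap: 17.2
gripper_force: 32.8
```

```bash
python3 - <<'E'
from h import *
st()
piv=np.array([610.6,-14.7,105]); fx=np.array([np.cos(np.radians(4.7)),-np.sin(np.radians(4.7)),0])
s=observe();p=np.array(s["ee_pos"]);d=p+[0,0,5]-piv; print(np.hypot(d@fx,d[2]),np.arctan2(d@fx,d[2]))
E
```

```text
t 12.75 pos [634.3 -15.1 173.7] yaw y-axis deg 85.33 gap 17.2 F [  6.2   4.  -13.7] gf 32.8
77.39258970772981 0.31088687994401376
```

>>> {"op": "step_arm", "data": {
  "moves": [
    [0.12,0,-0.03,0],
    [0.24,0,-0.06,0],
    [0.36,0,-0.07,0],
    [0.44,0,-0.07,0],
    [0.48,0,-0.07,0],
    [0.5,0,-0.07,0],
    [0.5,0,-0.07,0]
  ]
}}

```text
clock: 13.62
ee_pos: [610.5, -13.1, 178.0]
ee_rot: [[-0.997, 0.081, 0.005], [0.081, 0.997, 0.0], [-0.005, 0.0, -1.0]]
force: [7.3, 5.4, -3.8]
finger_gap: 16.8
gripper_force: 32.7
```

```bash
python3 - <<'E'
from h import *
st()
piv=np.array([610.6,-14.7,105]); fx=np.array([np.cos(np.radians(4.7)),-np.sin(np.radians(4.7)),0])
s=observe();p=np.array(s["ee_pos"]);d=p+[0,0,5]-piv; print(np.hypot(d@fx,d[2]),np.arctan2(d@fx,d[2]))
b=get_image("side"); cv2.imwrite("pics/g5.png",cv2.resize(b[160:300,210:350],(600,600),interpolation=2))
E
```

```text
t 13.62 pos [610.5 -13.1 178. ] yaw y-axis deg 85.33 gap 16.8 F [ 7.3  5.4 -3.8] gf 32.7
77.99051580165607 -0.003281586317696313
```

View pics/g5.png

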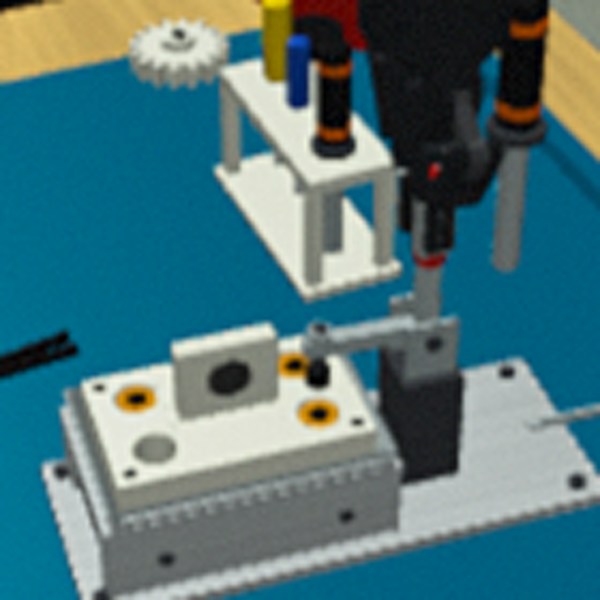

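The arm is level and the rubber foot (318,385) is on, or almost on, the plate. I'll push a touch further and check for a rise in force.

>>> {"op": "step_arm", "data": {
  "moves": [
    [0.04,0,0,0],
    [0.08,0,0,0],
    [0.08,0,0,0]
  ]
}}

```text
clock: 14.05
ee_pos: [607.3, -12.9, 178.1]
ee_rot: [[-0.997, 0.082, 0.007], [0.082, 0.997, -0.0], [-0.007, 0.001, -1.0]]
force: [13.6, 4.1, -8.6]
finger_gap: 17.3
gripper_force: 32.2
```

>>> {"op": "step_arm", "data": {
  "moves": [
    [0.06,0,0,0],
    [0.06,0,0,0]
  ]
}}

```text
clock: 14.3
ee_pos: [606.1, -12.8, 178.5]
ee_rot: [[-0.997, 0.081, 0.011], [0.081, 0.997, -0.0], [-0.011, 0.0, -1.0]]
force: [31.2, 3.4, -15.8]
finger_gap: 17.2
gripper_force: 31.4
```

The force rose to 31 N, so the clamp is closed. I'll release, rise clear and go to the drift.

>>> {"op": "step_arm", "data": {
  "moves": [
    [-0.08,0,0,0],
    [-0.08,0,0,0],
    [-0.08,0,0,0],
    [-0.08,0,0,0],
    [-0.08,0,-0.4,0],
    [-0.08,0,-1.0,0],
    [-0.08,0,-1.6,0],
    [-0.08,0,-1.9,0],
    [-0.08,0,-1.9,0]
  ],
  "jaw": 45
}}

```text
clock: 15.42
ee_pos: [606.1, -13.0, 271.7]
ee_rot: [[-0.997, 0.081, 0.001], [0.081, 0.997, 0.0], [-0.001, 0.0, -1.0]]
force: [0.1, -0.3, -1.1]
finger_gap: 44.8
gripper_force: 0.0
```

```bash
python3 - <<'E'
from h import *
st()
for n in("top","side"): cv2.imwrite(f"pics/_{n}c.png",get_image(n))
b=cv2.imread("pics/_sidec.png"); a=cv2.imread("pics/_topc.png")
out=np.zeros((420,800,3),np.uint8); out[:,:420]=cv2.resize(b[170:290,220:340],(420,420),interpolation=2); out[:,420:]=cv2.resize(a[120:250,180:298],(380,420),interpolation=2)
cv2.imwrite("pics/g6.png",out)
go([643.8,183.5,260],90); go([643.8,183.5,126],90)
print("decoy base", plane("side",[[330,222]],0))
E
```

```text
t 15.43 pos [606.1 -13.  271.7] yaw y-axis deg 85.33 gap 44.8 F [ 0.1 -0.3 -1.1] gf 0.0
row [-0.443  3.978  0.202] spin -0.93
row [-0.446  3.978  2.882] spin -0.93
decoy base [[756.59509004 131.40198448   0.        ]]
```

View pics/g6.png

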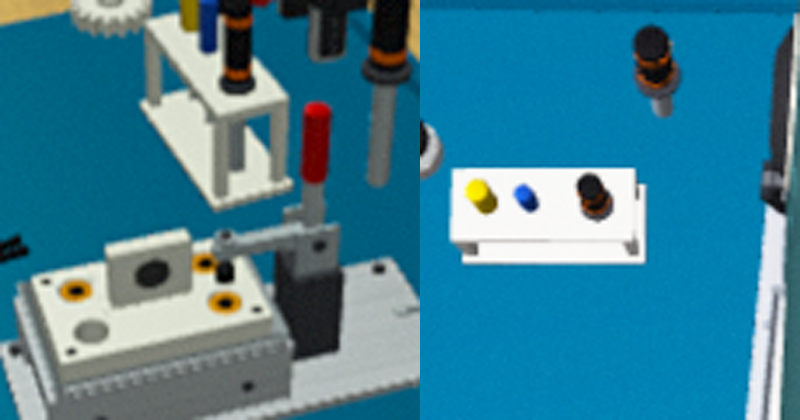

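The clamp is down: the handle is upright at (315,140) and the foot is on the plate at (225,270). The drift is unmoved in the stand at (595,195) of the top crop. I move to it now.

>>> {"op": "step_arm", "data": {
  "moves": [
    [-0.05,0.4,0,-0.1],
    [-0.15,1.1,0,-0.3],
    [-0.25,2.0,0,-0.5],
    [-0.35,2.9,0.1,-0.7],
    [-0.44,3.6,0.2,-0.93],
    [-0.44,3.98,0.2,-0.93],
    [-0.44,3.98,0.4,-0.93],
    [-0.44,3.98,0.4,-0.93]
  ],
  "jaw": 42
}}

```text
clock: 16.52
ee_pos: [643.9, 181.8, 250.4]
ee_rot: [[-1.0, 0.002, -0.001], [0.002, 1.0, -0.001], [0.001, -0.001, -1.0]]
force: [-0.0, -0.6, 0.2]
finger_gap: 42.3
gripper_force: 0.0
```

```bash
python3 - <<'E'
from h import *
st(); go([643.8,183.5,127],90)
E
```

```text
t 16.52 pos [643.9 181.8 250.4] yaw y-axis deg 89.87 gap 42.3 F [-0.  -0.6  0.2] gf 0.0
row [-1.000e-03  3.800e-02  2.467e+00] spin -0.03
```

>>> {"op": "step_arm", "data": {
  "moves": [
    [0,0.01,0.4,0],
    [0,0.01,1.0,0],
    [0,0.01,1.6,0],
    [0,0.01,2.1,0],
    [0,0.01,2.4,0],
    [0,0.01,2.46,0],
    [0,0.01,2.46,0],
    [0,0.01,2.46,0]
  ]
}}

```text
clock: 17.52
ee_pos: [644.5, 184.2, 129.2]
ee_rot: [[-1.0, 0.0, 0.001], [0.0, 1.0, 0.0], [-0.001, 0.0, -1.0]]
force: [0.6, -0.3, -0.3]
finger_gap: 42.3
gripper_force: 0.0
```

>>> {"op": "step_arm", "data": {
  "moves": [
    [0,0,0,0],
    [0,0,0,0],
    [0,0,0,0],
    [0,0,0,0],
    [0,0,0,0]
  ],
  "jaw": 0,
  "force": 90
}}

```text
clock: 18.15
ee_pos: [644.4, 184.3, 129.0]
ee_rot: [[-1.0, 0.0, 0.001], [0.0, 1.0, 0.0], [-0.001, 0.0, -1.0]]
force: [-1.6, 0.8, 6.3]
finger_gap: 20.1
gripper_force: 87.4
```

>>> {"op": "step_arm", "data": {
  "moves": [
    [0,0,-0.2,0],
    [0,0,-0.6,0],
    [0,0,-1.1,0],
    [0,0,-1.7,0],
    [0,0,-2.2,0],
    [0,0,-2.6,0],
    [0,0,-2.8,0],
    [0,0,-2.8,0],
    [0,0,-2.8,0]
  ]
}}

```text
clock: 19.27
ee_pos: [643.8, 184.0, 267.5]
ee_rot: [[-1.0, 0.0, -0.001], [0.0, 1.0, -0.0], [0.001, -0.0, -1.0]]
force: [0.2, -1.1, -3.1]
finger_gap: 20.1
gripper_force: 87.7
```

```bash
python3 - <<'E'
from h import *
st()
a=np.radians(-4.7); n=np.array([499.2,-5.5])
for k,s in dict(b1=(45,21),b2=(45,-21),b3=(-45,21)).items():
    P=n+np.array([[np.cos(a),-np.sin(a)],[np.sin(a),np.cos(a)]])@s; print(k,P); go([*P,270],90)
s=observe(); p=np.array(s["ee_pos"])
b=get_image("side"); a_=get_image("top"); cv2.imwrite("pics/_s.png",b)
u=proj("side",[p+[0,0,5-121],p+[0,0,5+35]]); print("pred tip/top side",u, "top view",proj("top",[p+[0,0,40]]))
x,y=np.round(u[0]).astype(int); out=np.zeros((480,800,3),np.uint8)
c=b[max(y-90,0):y+30,x-60:x+60]; out[:c.shape[0]*4,:480]=cv2.resize(c,None,fx=4,fy=4,interpolation=2)[:480]
cv2.imwrite("pics/g7.png",out[:,:480]); print("crop origin",x-60,max(y-90,0))
E
```

```text
t 19.27 pos [643.8 184.  267.5] yaw y-axis deg 89.98 gap 20.1 F [ 0.2 -1.1 -3.1] gf 87.7
b1 [545.76939109  11.74215223]
row [ 1.959 -3.446 -0.045] spin -0.0
b2 [542.32797373 -30.11661801]
row [ 2.027 -4.283 -0.045] spin -0.0
b3 [456.07202627  19.11661801]
row [ 3.753 -3.299 -0.043] spin -0.0
pred tip/top side [[286.63065064 175.42816275]
 [287.12347094 120.14962325]] top view [[226.2078233  164.24609515]]
crop origin 227 85
```

View pics/g7.png

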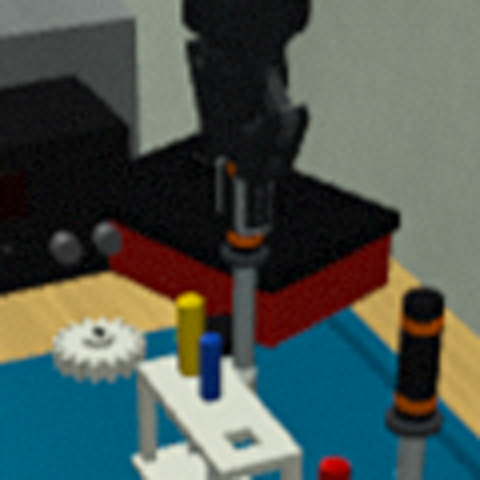

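The drift hangs vertical with its tip at about crop (245,385), and the empty square slot shows at (240,437). I'll go over bush 1 and stop just above it.

>>> {"op": "step_arm", "data": {
  "moves": [
    [0.2,-0.35,0,0],
    [0.5,-0.9,0,0],
    [0.9,-1.6,0,0],
    [1.3,-2.3,0,0],
    [1.7,-3.0,0,0],
    [1.9,-3.35,0.1,0],
    [1.95,-3.44,0.4,0],
    [1.95,-3.44,0.8,0],
    [1.95,-3.44,0.9,0],
    [1.95,-3.44,0.9,0],
    [1.95,-3.44,0.9,0]
  ]
}}

```text
clock: 20.75
ee_pos: [546.9, 12.5, 223.7]
ee_rot: [[-1.0, -0.0, 0.001], [-0.0, 1.0, 0.0], [-0.001, 0.0, -1.0]]
force: [0.2, 0.6, -1.8]
finger_gap: 20.1
gripper_force: 87.8
```

```bash
python3 - <<'E'
from h import *
np.set_printoptions(precision=1,suppress=True)
st(); s=observe(); p=np.array(s["ee_pos"])
b=get_image("side"); t=get_image("top")
print("pred tip",proj("side",[p-[0,0,119]]),"pred 40 above",proj("side",[p-[0,0,79]]))
out=np.zeros((600,800,3),np.uint8)
out[:600,:]=cv2.resize(b[190:280,220:340],(800,600),interpolation=2)
cv2.imwrite("pics/g8.png",out)
E
```

```text
t 20.75 pos [546.9  12.5 223.7] yaw y-axis deg 90.0 gap 20.1 F [ 0.2  0.6 -1.8] gf 87.8
pred tip [[277.9 236.3]] pred 40 above [[277.8 222.8]]
```

View pics/g8.png

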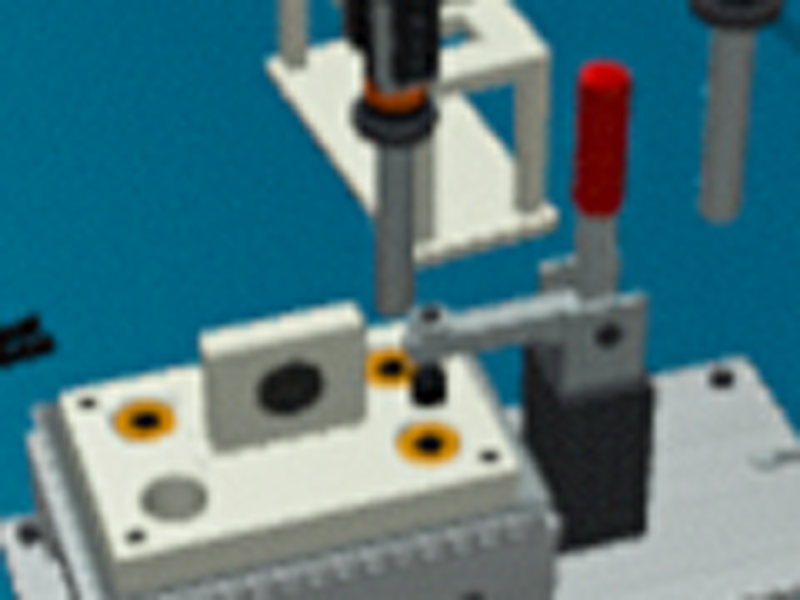

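The rod at column 394 sits above bush 1's hole at column 391, which is about 1 mm off. The bush centres are at (391,368), (429,443) and (146,420), and the clamp is down. I'll drive bush 1 in stages.

>>> {"op": "step_arm", "data": {
  "moves": [
    [0.01,-0.01,0.12,0],
    [0.01,-0.01,0.24,0],
    [0.01,-0.01,0.34,0],
    [0.01,-0.01,0.42,0],
    [0.01,-0.01,0.48,0],
    [0.01,-0.01,0.54,0],
    [0.01,-0.01,0.6,0]
  ]
}}

```text
clock: 21.72
ee_pos: [546.2, 11.7, 193.3]
ee_rot: [[-1.0, 0.0, 0.0], [0.0, 1.0, -0.0], [-0.0, -0.0, -1.0]]
force: [-0.4, -0.0, -1.0]
finger_gap: 20.4
gripper_force: 88.0
```

>>> {"op": "step_arm", "data": {
  "moves": [
    [0,0,0.05,0],
    [0,0,0.1,0],
    [0,0,0.15,0]
  ]
}}

```text
clock: 22.1
ee_pos: [546.0, 11.6, 185.7]
ee_rot: [[-1.0, 0.0, 0.0], [0.0, 1.0, -0.0], [-0.0, -0.0, -1.0]]
force: [0.3, 0.6, 0.2]
finger_gap: 20.1
gripper_force: 88.0
```

>>> {"op": "step_arm", "data": {
  "moves": [
    [0,0,0.06,0],
    [0,0,0.12,0],
    [0,0,0.18,0]
  ]
}}

```text
clock: 22.48
ee_pos: [545.9, 11.7, 176.5]
ee_rot: [[-1.0, 0.0, -0.0], [0.0, 1.0, -0.0], [0.0, -0.0, -1.0]]
force: [-0.4, 0.7, -1.7]
finger_gap: 20.2
gripper_force: 88.0
```

>>> {"op": "step_arm", "data": {
  "moves": [
    [0,0,0.05,0],
    [0,0,0.1,0],
    [0,0,0.14,0],
    [0,0,0.14,0]
  ]
}}

```text
clock: 22.98
ee_pos: [545.9, 11.6, 169.7]
ee_rot: [[-1.0, 0.0, -0.0], [0.0, 1.0, -0.0], [0.0, -0.0, -1.0]]
force: [0.7, -0.8, -2.0]
finger_gap: 20.5
gripper_force: 88.0
```

```bash
python3 - <<'E'
from h import *
np.set_printoptions(precision=1,suppress=True)
st()
b=get_image("side"); cv2.imwrite("pics/_s1.png",b); a=cv2.imread("pics/_s.png")
H,S,V=cv2.split(cv2.cvtColor(b,cv2.COLOR_BGR2HSV))
o=(H>8)&(H<28)&(S>130)&(V>90); o[:190]=0;o[285:]=0;o[:,:225]=0;o[:,320:]=0
for c in cv2.findContours(o.astype(np.uint8),0,1)[0]:
    x,y,w,h=cv2.boundingRect(c); print(x,y,w,h,cv2.contourArea(c))
E
```

```text
t 22.98 pos [545.9  11.6 169.7] yaw y-axis deg 89.98 gap 20.5 F [ 0.7 -0.8 -2. ] gf 88.0
280 254 9 6 31.0
237 250 9 6 32.0
274 222 9 4 6.0
```

Bush 1 no longer shows in the plate, and the tip is at about 51 mm, past the underside. I'll raise it and move to bush 2.

>>> {"op": "step_arm", "data": {
  "moves": [
    [0,0,-0.4,0],
    [0,0,-0.9,0],
    [0,0,-1.5,0],
    [0,0,-1.75,0],
    [0.02,-0.3,-1.75,0],
    [0.07,-0.7,-1.75,0],
    [0.07,-0.84,-1.5,0],
    [0.07,-0.84,-1.1,0],
    [0.07,-0.84,-1.0,0],
    [0.07,-0.84,-1.0,0],
    [0.07,-0.84,-1.0,0]
  ]
}}

```text
clock: 24.4
ee_pos: [542.8, -30.3, 220.2]
ee_rot: [[-1.0, 0.0, 0.001], [0.0, 1.0, -0.0], [-0.001, -0.0, -1.0]]
force: [-0.1, -0.3, -2.1]
finger_gap: 20.2
gripper_force: 87.9
```

```bash
python3 - <<'E'
from h import *
np.set_printoptions(precision=1,suppress=True)
st(); go([542.3,-30.1,200],90)
b=get_image("side"); cv2.imwrite("pics/_s2.png",b)
H,S,V=cv2.split(cv2.cvtColor(b,cv2.COLOR_BGR2HSV))
o=(H>8)&(H<28)&(S>130)&(V>90); o[:190]=0;o[285:]=0;o[:,:225]=0;o[:,320:]=0
for c in cv2.findContours(o.astype(np.uint8),0,1)[0]:
    x,y,w,h=cv2.boundingRect(c); print(x,y,w,h,cv2.contourArea(c))
print("at b1 hole",b[242:249,274:284].max(2))
p=np.array(observe()["ee_pos"]); print("tip pred",proj("side",[p-[0,0,119]]))
r=b[225:250,270:300]; print(r.max(2)[::3])
E
```

```text
t 24.4 pos [542.8 -30.3 220.2] yaw y-axis deg 89.99 gap 20.2 F [-0.1 -0.3 -2.1] gf 87.9
row [0.  0.  0.4] spin -0.0
280 254 9 6 31.0
237 250 9 6 32.0
281 216 9 3 8.5
280 198 1 1 0.0
at b1 hole [[134 155 163 155 148 155 122  94  92  90]
 [121 119 126 131 130 133 122 105  90  88]
 [121 112 127 132 134 136 135 112  93  90]
 [118 115 122 131 130 132 133 105  88  94]
 [114 121 125 129 128 133 135  88  79  89]
 [124 159 153 144 149 152 158  99  71  91]
 [140 202 207 203 200 205 211 128  75  89]]
tip pred [[283.5 249. ]]
[[127 128 129 125 127 131 123 103 164 225 224 157  92  75  78  79  74  85
  215 239 212 199 197 184 152 136 142 128 110 117]
 [125 129 127 127 129 129 129 130 124 127 156 164 112  88  94  97  94  83
  110 124 120 122 121 128 127 129 125 129 125 129]
 [131 132 128 130 125 129 127 128 129 130 126 119  98  93  96  97  94  81
  117 128 128 125 127 124 127 126 127 127 127 128]
 [126 127 129 128 127 124 131 129 128 128 129 125  93  87  96  96  91  92
  113 127 126 123 124 124 123 126 125 140 143 146]
 [232 233 235 205 143 125 125 127 127 129 137 120  95  91  95  95  90  95
  155 172 180 185 187 183 188 189 183 171 157 159]
 [134 134 131 134 145 213 235 234 232 235 184 139 104  92  96  96  83  87
  104 110 106 105 102  99  99  98  99 102 101  95]
 [136 135 133 134 121 119 126 131 130 133 122 105  90  88  95  97  87  93
  165 156 130 115 122 129 128 131 128 135  71  29]
 [130 134 132 132 114 121 125 129 128 133 135  88  79  89  99  91  82 105
  207 232 204 166 138 127 125 127 130 122  70  33]
 [132 132 132 127 142 212 233 231 231 233 234 143  54  78  92  86  81 181
  227 227 227 219 191 160 135 129 125 110  62  31]]
```

Bore 1 is now grey and empty, and the rod (column 284.5) lines up with bush 2 (column 284). I'll drive bush 2.

>>> {"op": "step_arm", "data": {
  "moves": [
    [0,0,0.15,0],
    [0,0,0.3,0],
    [0,0,0.38,0],
    [0,0,0.44,0],
    [0,0,0.5,0],
    [0,0,0.56,0]
  ]
}}

```text
clock: 25.2
ee_pos: [542.6, -30.4, 191.8]
ee_rot: [[-1.0, 0.0, 0.0], [0.0, 1.0, -0.0], [-0.0, -0.0, -1.0]]
force: [0.0, 0.8, -0.2]
finger_gap: 20.1
gripper_force: 88.1
```

>>> {"op": "step_arm", "data": {
  "moves": [
    [0,0,0.06,0],
    [0,0,0.12,0],
    [0,0,0.18,0],
    [0,0,0.24,0],
    [0,0,0.3,0],
    [0,0,0.36,0],
    [0,0,0.42,0],
    [0,0,0.44,0],
    [0,0,0.44,0]
  ]
}}

```text
clock: 26.32
ee_pos: [542.5, -30.4, 169.8]
ee_rot: [[-1.0, 0.0, -0.0], [0.0, 1.0, -0.0], [0.0, -0.0, -1.0]]
force: [-0.3, 0.2, -2.7]
finger_gap: 20.2
gripper_force: 88.1
```

>>> {"op": "step_arm", "data": {
  "moves": [
    [0,0,-0.4,0],
    [0,0,-0.9,0],
    [0,0,-1.5,0],
    [0,0,-1.8,0],
    [0,0,-1.8,0],
    [0,0,-1.8,0]
  ]
}}

```text
clock: 27.08
ee_pos: [542.1, -30.3, 258.7]
ee_rot: [[-1.0, 0.0, -0.001], [0.0, 1.0, -0.0], [0.001, -0.0, -1.0]]
force: [0.1, -0.0, -1.5]
finger_gap: 20.1
gripper_force: 88.1
```

```bash
python3 - <<'E'
from h import *
st(); go([456.1,19.1,220],90)
b=get_image("side"); cv2.imwrite("pics/_s3.png",b)
H,S,V=cv2.split(cv2.cvtColor(b,cv2.COLOR_BGR2HSV))
o=(H>8)&(H<28)&(S>130)&(V>90); o[:190]=0;o[285:]=0;o[:,:225]=0;o[:,320:]=0
for c in cv2.findContours(o.astype(np.uint8),0,1)[0]:
    x,y,w,h=cv2.boundingRect(c); print(x,y,w,h,cv2.contourArea(c))
E
```

```text
t 27.07 pos [542.1 -30.3 258.7] yaw y-axis deg 89.98 gap 20.1 F [ 0.1 -0.  -1.5] gf 88.1
row [1.719 0.988 0.777] spin -0.0
237 250 9 6 32.0
280 200 10 4 10.5
```

Bush 2 is gone too. On to bush 3.

>>> {"op": "step_arm", "data": {
  "moves": [
    [0.2,0.1,0,0],
    [0.6,0.35,0,0],
    [1.1,0.65,0,0],
    [1.5,0.9,0,0],
    [1.71,0.99,0.1,0],
    [1.71,0.99,0.4,0],
    [1.71,0.99,0.77,0],
    [1.71,0.99,0.77,0],
    [1.71,0.99,0.77,0]
  ]
}}

```text
clock: 28.25
ee_pos: [457.4, 18.9, 221.3]
ee_rot: [[-1.0, 0.001, -0.0], [0.001, 1.0, -0.0], [0.0, -0.0, -1.0]]
force: [0.6, -0.1, -1.4]
finger_gap: 19.9
gripper_force: 88.0
```

```bash
python3 - <<'E'
from h import *
st(); go([456.1,19.1,170],90)
b=get_image("side"); print(b[228:250:3,228:256].max(2))
E
```

```text
t 28.25 pos [457.4  18.9 221.3] yaw y-axis deg 89.95 gap 19.9 F [ 0.6 -0.1 -1.4] gf 88.0
row [0.026 0.005 1.026] spin -0.01
[[135 132 133 133 137 131 132 134 135 116  91  93  96  93  85  88 122 132
  128 131 133 129 136 127 129 130 128 130]
 [135 133 136 129 133 136 132 133 134 126  94  88  91  94  92  78 117 130
  133 134 129 128 132 131 129 130 129 127]
 [134 135 134 132 132 133 134 134 132 144 109  90  93  94  88  80 116 131
  132 130 131 131 130 127 126 130 130 130]
 [138 134 132 136 134 134 136 130 134 132  96  85  93  95  89  80 102 127
  134 130 131 128 131 127 127 125 126 128]
 [119 136 134 134 134 132 133 133 133 132 104  87  96  94  89  87  89 121
  130 133 128 130 181 208 220 230 228 231]
 [126 137 136 133 133 132 134 133 132 136 118  89  90  94  89  80  87 116
  130 125 126 121 121 161 163 147 137 136]
 [136 134 131 133 130 134 132 129 135 140 153 149 150 157 156 189 206 226
  231 232 233 236 172 123 129 130 130 129]
 [131 188 214 205 181 177 206 228 234 233 218 208 202 202 201 200 206 212
  216 224 229 230 179 130 126 130 131 133]]
```

>>> {"op": "step_arm", "data": {
  "moves": [
    [0.01,0,0.15,0],
    [0.01,0,0.3,0],
    [0.01,0,0.38,0],
    [0.01,0,0.44,0],
    [0.01,0,0.5,0],
    [0.01,0,0.56,0]
  ]
}}

```text
clock: 29.05
ee_pos: [456.6, 19.2, 193.2]
ee_rot: [[-1.0, 0.0, 0.0], [0.0, 1.0, -0.0], [-0.0, -0.0, -1.0]]
force: [-0.3, 0.9, -1.0]
finger_gap: 20.4
gripper_force: 88.4
```

>>> {"op": "step_arm", "data": {
  "moves": [
    [0,0,0.06,0],
    [0,0,0.12,0],
    [0,0,0.18,0],
    [0,0,0.24,0],
    [0,0,0.3,0],
    [0,0,0.36,0],
    [0,0,0.42,0],
    [0,0,0.46,0],
    [0,0,0.46,0]
  ]
}}

```text
clock: 30.18
ee_pos: [456.5, 19.2, 170.2]
ee_rot: [[-1.0, 0.0, -0.0], [0.0, 1.0, -0.0], [0.0, -0.0, -1.0]]
force: [-1.0, 0.6, -1.5]
finger_gap: 20.3
gripper_force: 88.4
```

>>> {"op": "step_arm", "data": {
  "moves": [
    [0,0,-0.4,0],
    [0,0,-0.9,0],
    [0,0,-1.5,0],
    [0,0,-1.95,0],
    [0,0,-1.95,0],
    [0,0,-1.95,0]
  ]
}}

```text
clock: 30.92
ee_pos: [456.2, 19.2, 267.1]
ee_rot: [[-1.0, 0.0, -0.001], [0.0, 1.0, -0.0], [0.001, -0.0, -1.0]]
force: [-0.2, -0.2, -2.0]
finger_gap: 20.3
gripper_force: 88.2
```

```bash
python3 - <<'E'
from h import *
st(); go([644.4,184.2,267],90)
b=get_image("side"); t=get_image("top")
H,S,V=cv2.split(cv2.cvtColor(b,cv2.COLOR_BGR2HSV))
o=(H>8)&(H<28)&(S>130)&(V>90); o[:190]=0;o[285:]=0;o[:,:225]=0;o[:,320:]=0
for c in cv2.findContours(o.astype(np.uint8),0,1)[0]:
    x,y,w,h=cv2.boundingRect(c); print(x,y,w,h,cv2.contourArea(c))
E
```

```text
t 30.93 pos [456.2  19.2 267.1] yaw y-axis deg 89.98 gap 20.3 F [-0.2 -0.2 -2. ] gf 88.2
row [-3.763e+00  3.302e+00 -2.000e-03] spin -0.0
233 194 10 3 10.5
```

All the bushes are out, with no brass left in the plate. I return the drift to its hole at the TCP where I grasped it (644.4, 184.2).

>>> {"op": "step_arm", "data": {
  "moves": [
    [-0.3,0.25,0,0],
    [-0.8,0.7,0,0],
    [-1.5,1.3,0,0],
    [-2.2,1.9,0,0],
    [-2.9,2.5,0,0],
    [-3.5,3.05,0,0],
    [-3.76,3.3,0.1,0],
    [-3.76,3.3,0.5,0],
    [-3.76,3.3,0.85,0],
    [-3.76,3.3,0.9,0],
    [-3.76,3.3,0.9,0],
    [-3.76,3.3,0.9,0]
  ]
}}

```text
clock: 32.52
ee_pos: [644.9, 184.2, 223.6]
ee_rot: [[-1.0, 0.001, 0.001], [0.001, 1.0, 0.0], [-0.001, 0.0, -1.0]]
force: [0.3, -0.4, -1.8]
finger_gap: 20.2
gripper_force: 88.1
```

```bash
python3 - <<'E'
from h import *
st(); go([644.4,184.2,129.5],90)
E
```

```text
t 32.52 pos [644.9 184.2 223.6] yaw y-axis deg 89.97 gap 20.2 F [ 0.3 -0.4 -1.8] gf 88.1
row [0.012 0.    1.883] spin -0.01
```

>>> {"op": "step_arm", "data": {
  "moves": [
    [0.01,0,0.1,0],
    [0.01,0,0.25,0],
    [0.01,0,0.4,0],
    [0.01,0,0.5,0],
    [0.01,0,0.5,0]
  ]
}}

```text
clock: 33.15
ee_pos: [643.9, 184.0, 197.2]
ee_rot: [[-1.0, 0.0, -0.001], [0.0, 1.0, -0.0], [0.001, -0.0, -1.0]]
force: [0.5, 0.4, -1.3]
finger_gap: 20.3
gripper_force: 88.1
```

Tip at about 78 mm, which is inside the hole, with no contact force. I continue down.

>>> {"op": "step_arm", "data": {
  "moves": [
    [0,0,0.3,0],
    [0,0,0.6,0],
    [0,0,0.9,0],
    [0,0,1.15,0],
    [0,0,1.25,0],
    [0,0,1.3,0],
    [0,0,1.34,0],
    [0,0,1.34,0],
    [0,0,1.34,0]
  ]
}}

```text
clock: 34.28
ee_pos: [644.2, 184.1, 131.1]
ee_rot: [[-1.0, 0.0, 0.0], [0.0, 1.0, 0.0], [-0.0, 0.0, -1.0]]
force: [0.7, 0.6, -2.0]
finger_gap: 20.0
gripper_force: 88.1
```

>>> {"op": "step_arm", "data": {
  "moves": [
    [0,0,0.02,0],
    [0,0,0.035,0],
    [0,0,0.035,0]
  ]
}}

```text
clock: 34.65
ee_pos: [644.1, 184.1, 129.1]
ee_rot: [[-1.0, 0.0, 0.0], [0.0, 1.0, -0.0], [-0.0, -0.0, -1.0]]
force: [0.2, 0.4, -0.2]
finger_gap: 20.2
gripper_force: 88.1
```

>>> {"op": "step_arm", "data": {
  "moves": [
    [0,0,0,0],
    [0,0,0,0],
    [0,0,0,0],
    [0,0,0,0],
    [0,0,0,0]
  ],
  "jaw": 40
}}

```text
clock: 35.28
ee_pos: [644.1, 184.1, 129.1]
ee_rot: [[-1.0, 0.0, 0.0], [0.0, 1.0, -0.0], [-0.0, -0.0, -1.0]]
force: [-0.1, -1.9, 0.3]
finger_gap: 40.0
gripper_force: 0.0
```

>>> {"op": "step_arm", "data": {
  "moves": [
    [0,0,-0.2,0],
    [0,0,-0.6,0],
    [0,0,-1.2,0],
    [0,0,-1.9,0],
    [0,0,-2.6,0],
    [0,0,-2.9,0],
    [0,0,-2.9,0],
    [0,0,-2.9,0]
  ]
}}

```text
clock: 36.28
ee_pos: [643.6, 184.0, 272.9]
ee_rot: [[-1.0, 0.0, -0.002], [0.0, 1.0, -0.001], [0.002, -0.001, -1.0]]
force: [0.4, 0.2, -0.8]
finger_gap: 40.1
gripper_force: 0.0
```

```bash
python3 - <<'E'
from h import *
st(); go([606.5,-12.9,275],85.3)
b=get_image("side"); t=get_image("top"); cv2.imwrite("pics/_te.png",t)
out=np.zeros((500,800,3),np.uint8)
out[:,:500]=cv2.resize(b[165:290,215:340],(500,500),interpolation=2)
out[:225,500:]=cv2.resize(t[150:225,170:270],(300,225),interpolation=2)
out[230:470,500:]=cv2.resize(t[220:316,365:485],(300,240),interpolation=2)
cv2.imwrite("pics/g9.png",out)
E
```

```text
t 36.27 pos [643.6 184.  272.9] yaw y-axis deg 89.98 gap 40.1 F [ 0.4  0.2 -0.8] gf 0.0
row [ 0.741 -3.938 -0.039] spin 0.94
```

View pics/g9.png

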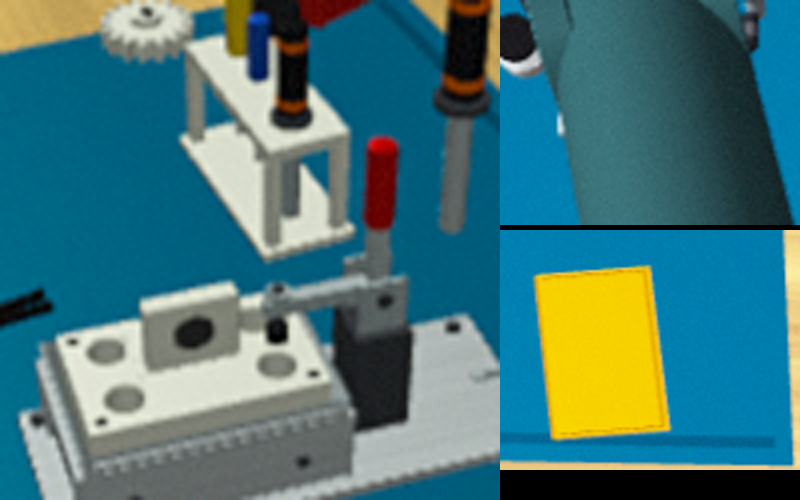

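The drift's collar sits on the stand (290,115), three bores visibly have no brass, and the clamp is still down. The tray is at top crop (605,352). I've now used all 14 views, so I carry on by measurement. Next I open the clamp.

>>> {"op": "step_arm", "data": {
  "moves": [
    [0.1,-0.4,0,0.1],
    [0.25,-1.1,0,0.3],
    [0.4,-2.0,0,0.5],
    [0.55,-2.9,0,0.7],
    [0.7,-3.6,0,0.94],
    [0.73,-3.94,0,0.94],
    [0.73,-3.94,0.3,0.94],
    [0.73,-3.94,0.3,0.94],
    [0.73,-3.94,0.3,0.94]
  ]
}}

```text
clock: 37.5
ee_pos: [607.6, -11.6, 258.7]
ee_rot: [[-0.997, 0.081, -0.001], [0.081, 0.997, 0.0], [0.001, 0.0, -1.0]]
force: [0.6, 0.1, 0.3]
finger_gap: 39.8
gripper_force: 0.0
```

```bash
python3 - <<'E'
from h import *
st(); go([607.5,-13.2,178],85.3)
E
```

```text
t 37.5 pos [607.6 -11.6 258.7] yaw y-axis deg 85.38 gap 39.8 F [0.6 0.1 0.3] gf 0.0
row [-1.000e-03 -3.200e-02  1.615e+00] spin 0.02
```

>>> {"op": "step_arm", "data": {
  "moves": [
    [0,-0.02,0.4,0],
    [0,-0.02,0.9,0],
    [0,-0.02,1.4,0],
    [0,-0.02,1.6,0],
    [0,-0.02,1.6,0],
    [0,-0.02,1.6,0]
  ]
}}

```text
clock: 38.25
ee_pos: [608.0, -13.7, 180.1]
ee_rot: [[-0.997, 0.082, 0.001], [0.082, 0.997, -0.0], [-0.001, 0.0, -1.0]]
force: [-0.2, -0.5, 0.4]
finger_gap: 40.5
gripper_force: 0.0
```

>>> {"op": "step_arm", "data": {
  "moves": [
    [0,0,0,0],
    [0,0,0,0],
    [0,0,0,0],
    [0,0,0,0]
  ],
  "jaw": 0,
  "force": 35
}}

```text
clock: 38.75
ee_pos: [608.0, -12.9, 180.0]
ee_rot: [[-0.997, 0.082, 0.002], [0.082, 0.997, 0.001], [-0.001, 0.001, -1.0]]
force: [0.2, 4.8, 5.1]
finger_gap: 17.3
gripper_force: 34.2
```

>>> {"op": "step_arm", "data": {
  "moves": [
    [-0.1,0,0,0],
    [-0.21,0,0.01,0],
    [-0.41,0,0.05,0],
    [-0.61,0,0.12,0],
    [-0.8,0,0.21,0],
    [-0.97,0,0.33,0],
    [-1.14,0,0.47,0],
    [-1.27,0,0.63,0],
    [-1.39,0,0.8,0],
    [-1.48,0,0.99,0],
    [-1.55,0,1.19,0],
    [-1.58,0,1.39,0]
  ]
}}

```text
clock: 40.25
ee_pos: [687.8, -19.4, 110.9]
ee_rot: [[-0.997, 0.082, 0.004], [0.082, 0.997, 0.001], [-0.004, 0.001, -1.0]]
force: [2.6, 4.1, 8.5]
finger_gap: 17.2
gripper_force: 33.9
```

>>> {"op": "step_arm", "data": {
  "moves": [
    [-0.01,0,0.1,0],
    [-0.01,0,0.2,0],
    [0,0,0.23,0],
    [0,0,0.23,0]
  ]
}}

```text
clock: 40.75
ee_pos: [687.9, -19.4, 99.4]
ee_rot: [[-0.997, 0.081, 0.004], [0.081, 0.997, 0.001], [-0.004, 0.001, -1.0]]
force: [7.7, 3.4, 3.1]
finger_gap: 17.0
gripper_force: 34.0
```

>>> {"op": "step_arm", "data": {
  "moves": [
    [0,0,0.03,0],
    [0,0,0.06,0],
    [0,0,0.06,0]
  ]
}}

```text
clock: 41.12
ee_pos: [687.7, -19.4, 96.5]
ee_rot: [[-0.997, 0.082, 0.004], [0.082, 0.997, 0.001], [-0.004, 0.001, -1.0]]
force: [5.1, 3.9, 4.4]
finger_gap: 16.9
gripper_force: 34.1
```

>>> {"op": "step_arm", "data": {
  "moves": [
    [0,0,-0.05,0],
    [0,0,-0.05,0],
    [0,0,-0.05,0],
    [0,0,-0.05,0],
    [0,0,-0.5,0],
    [0,0,-1.2,0],
    [0,0,-2.0,0],
    [0,0,-2.6,0],
    [0,0,-2.8,0],
    [0,0,-2.8,0]
  ],
  "jaw": 50
}}

```text
clock: 42.38
ee_pos: [686.3, -20.4, 235.8]
ee_rot: [[-0.997, 0.082, 0.001], [0.082, 0.997, 0.0], [-0.001, 0.0, -1.0]]
force: [1.0, 0.0, -0.2]
finger_gap: 50.1
gripper_force: 0.0
```

```bash
python3 - <<'E'
from h import *
st(); go([499.2,-5.2,230],85.3); go([499.2,-5.2,104],85.3)
b=get_image("side"); a=cv2.imread("pics/side0.png")
for im in(a,b):
    H,S,V=cv2.split(cv2.cvtColor(im,cv2.COLOR_BGR2HSV)); m=((H<8)|(H>172))&(S>150)&(V>90); m[:200]=0; m[:,:300]=0
    for c in cv2.findContours(m.astype(np.uint8),0,1)[0]:
        if cv2.contourArea(c)>15: print(cv2.minAreaRect(c))
    print()
E
```

```text
t 42.38 pos [686.3 -20.4 235.8] yaw y-axis deg 85.28 gap 50.1 F [ 1.   0.  -0.2] gf 0.0
row [ 3.754 -0.005  0.113] spin -0.0
row [ 3.756 -0.005  2.633] spin -0.0
((378.817626953125, 248.4293975830078), (9.00261402130127, 31.563385009765625), 77.47119140625)
((337.00714111328125, 226.12278747558594), (6.442739963531494, 21.535457611083984), 72.6459732055664)

((378.7884826660156, 248.44232177734375), (9.021341323852539, 31.574697494506836), 78.69007110595703)
((336.89837646484375, 227.49378967285156), (6.570397853851318, 21.321584701538086), 75.0685806274414)
```

The clamp is open as at the start, even slightly past. I now re-measure the tray and fetch the bracket.

>>> {"op": "step_arm", "data": {
  "moves": [
    [0.5,0,0,0],
    [1.2,0,0,0],
    [2.0,0,0,0],
    [2.9,0,0,0],
    [3.5,0,0.1,0],
    [3.74,0,0.3,0],
    [3.74,0,0.9,0],
    [3.74,0,1.6,0],
    [3.74,0,2.2,0],
    [3.74,0,2.5,0],
    [3.74,0,2.62,0],
    [3.74,0,2.62,0]
  ]
}}

```text
clock: 43.92
ee_pos: [499.9, -5.0, 104.3]
ee_rot: [[-0.997, 0.082, 0.0], [0.082, 0.997, -0.0], [-0.0, -0.0, -1.0]]
force: [-0.3, -0.1, 0.4]
finger_gap: 49.7
gripper_force: 0.0
```

```bash
cat > tray.py <<'E'
from h import *
np.set_printoptions(precision=1,suppress=True)
st()
for n in("top","side"):
    im=get_image(n); H,S,V=cv2.split(cv2.cvtColor(im,cv2.COLOR_BGR2HSV)); m=(H>18)&(H<32)&(S>180)&(V>120)
    cs=[c for c in cv2.findContours(m.astype(np.uint8),0,1)[0] if cv2.contourArea(c)>1500]
    for c in cs:
        if n=="top": P=plane(n,c.reshape(-1,2),20)[:,:2].astype(np.float32); r=cv2.minAreaRect(P); print(n,r)
        else: print(n,cv2.contourArea(c),cv2.approxPolyDP(c,6,True).reshape(-1,2).tolist())
E
python3 tray.py
```

```text
t 43.92 pos [499.9  -5.  104.3] yaw y-axis deg 85.28 gap 49.7 F [-0.3 -0.1  0.4] gf 0.0
top ((452.740966796875, -261.3883056640625), (175.92945861816406, 125.66902923583984), 5.224001884460449)
side 5650.0 [[312, 327], [235, 361], [264, 419], [345, 377]]
```

The tray has been knocked and is now at (452.7, −261.4), yaw about 5.2°. I grip and lift the bracket.

>>> {"op": "step_arm", "data": {
  "moves": [
    [0,0,0,0],
    [0,0,0,0],
    [0,0,0,0],
    [0,0,0,0],
    [0,0,0,0]
  ],
  "jaw": 0,
  "force": 60
}}

```text
clock: 44.65
ee_pos: [500.0, -5.0, 104.5]
ee_rot: [[-0.997, 0.082, 0.001], [0.082, 0.997, 0.0], [-0.001, 0.0, -1.0]]
force: [-1.0, 0.5, 6.3]
finger_gap: 13.4
gripper_force: 58.4
```

>>> {"op": "step_arm", "data": {
  "moves": [
    [0,0,-0.1,0],
    [0,0,-0.3,0],
    [0,0,-0.6,0],
    [0,0,-1.0,0],
    [0,0,-1.5,0],
    [0,0,-1.8,0],
    [0,0,-1.8,0],
    [0,0,-1.8,0]
  ]
}}

```text
clock: 45.65
ee_pos: [499.4, -5.0, 193.4]
ee_rot: [[-0.997, 0.082, -0.001], [0.082, 0.997, -0.0], [0.001, -0.0, -1.0]]
force: [0.2, -0.4, -3.6]
finger_gap: 13.2
gripper_force: 58.6
```

```bash
python3 tray.py; python3 -c "
from h import *
go([452.7,-261.4,190],95.2)"
```

```text
t 45.65 pos [499.4  -5.  193.4] yaw y-axis deg 85.28 gap 13.2 F [ 0.2 -0.4 -3.6] gf 58.6
top ((452.6571960449219, -261.3681640625), (176.08370971679688, 125.66718292236328), 5.292204856872559)
side 5648.5 [[312, 327], [235, 361], [263, 419], [345, 377]]
row [ 0.508 -5.187  0.068] spin -1.98
```

>>> {"op": "step_arm", "data": {
  "moves": [
    [0.05,-0.4,0,-0.15],
    [0.12,-1.1,0,-0.4],
    [0.2,-2.0,0,-0.75],
    [0.3,-2.9,0,-1.1],
    [0.4,-3.8,0,-1.45],
    [0.45,-4.5,0,-1.8],
    [0.5,-5.0,0.1,-1.98],
    [0.51,-5.19,0.4,-1.98],
    [0.51,-5.19,0.9,-1.98],
    [0.51,-5.19,1.2,-1.98],
    [0.51,-5.19,1.2,-1.98]
  ]
}}

```text
clock: 47.12
ee_pos: [452.6, -260.7, 132.8]
ee_rot: [[-0.996, -0.091, -0.002], [-0.091, 0.996, 0.001], [0.002, 0.001, -1.0]]
force: [0.2, -0.2, -2.3]
finger_gap: 13.5
gripper_force: 58.5
```

```bash
python3 - <<'E'
from h import *
st(); go([452.7,-261.4,53],95.2)
b=get_image("side"); H,S,V=cv2.split(cv2.cvtColor(b,cv2.COLOR_BGR2HSV)); m=((H>18)&(H<32)&(S>180)&(V>120)).astype(np.uint8)
c=max(cv2.findContours(m,0,1)[0],key=cv2.contourArea); print(cv2.boundingRect(c),cv2.contourArea(c))
E
```

```text
t 47.12 pos [ 452.6 -260.7  132.8] yaw y-axis deg 95.21 gap 13.5 F [ 0.2 -0.2 -2.3] gf 58.5
row [-0.005 -0.016  1.597] spin 0.0
(235, 351, 112, 69) 3473.0
```

>>> {"op": "step_arm", "data": {
  "moves": [
    [0,0,0.3,0],
    [0,0,0.7,0],
    [0,0,1.1,0],
    [0,0,1.35,0],
    [0,0,1.45,0],
    [0,0,1.52,0],
    [0,0,1.58,0],
    [0,0,1.58,0]
  ]
}}

```text
clock: 48.18
ee_pos: [453.1, -261.6, 55.2]
ee_rot: [[-0.996, -0.09, 0.0], [-0.09, 0.996, -0.0], [-0.0, -0.0, -1.0]]
force: [0.0, 0.1, -2.0]
finger_gap: 12.9
gripper_force: 58.8
```

>>> {"op": "step_arm", "data": {
  "moves": [
    [0,0,0.02,0],
    [0,0,0.04,0],
    [0,0,0.06,0],
    [0,0,0.06,0]
  ]
}}

```text
clock: 48.68
ee_pos: [453.1, -261.6, 52.5]
ee_rot: [[-0.996, -0.09, 0.0], [-0.09, 0.996, -0.0], [-0.0, -0.0, -1.0]]
force: [-3.2, 2.6, 8.9]
finger_gap: 13.1
gripper_force: 60.4
```

The bracket touched the tray floor at z 52.5, as expected. I release and withdraw.

>>> {"op": "step_arm", "data": {
  "moves": [
    [0,0,0,0],
    [0,0,0,0],
    [0,0,0,0],
    [0,0,0,0],
    [0,0,-0.4,0],
    [0,0,-1.0,0],
    [0,0,-1.8,0],
    [0,0,-2.6,0],
    [0,0,-3.2,0],
    [0,0,-3.5,0]
  ],
  "jaw": 50
}}

```text
clock: 49.92
ee_pos: [453.3, -261.7, 228.5]
ee_rot: [[-0.996, -0.09, 0.002], [-0.09, 0.996, -0.001], [-0.002, -0.001, -1.0]]
force: [0.5, 0.3, -0.5]
finger_gap: 50.0
gripper_force: 0.0
```

>>> {"op": "step_arm", "data": {
  "moves": [
    [0.3,0.6,0,0],
    [0.6,1.5,0,0],
    [1.0,2.4,0,0],
    [1.2,3.3,0,0],
    [1.3,4.2,0,0],
    [1.3,5.0,0,0],
    [1.3,5.0,0,0],
    [1.3,5.0,0,0]
  ]
}}

```text
clock: 50.92
ee_pos: [365.6, -18.8, 226.7]
ee_rot: [[-0.996, -0.09, -0.001], [-0.09, 0.996, -0.0], [0.001, -0.0, -1.0]]
force: [-0.2, 0.1, -0.5]
finger_gap: 50.0
gripper_force: 0.0
```

```bash
python3 - <<'E'
from h import *
st(); t=get_image("top"); b=get_image("side"); a=cv2.imread("pics/top0.png"); sa=cv2.imread("pics/side0.png")
H,S,V=cv2.split(cv2.cvtColor(t,cv2.COLOR_BGR2HSV))
def rect(m,z,lo):
    for c in cv2.findContours(m.astype(np.uint8),0,1)[0]:
        if cv2.contourArea(c)>lo: print(cv2.minAreaRect(plane("top",c.reshape(-1,2),z)[:,:2].astype(np.float32)))
y=(H>18)&(H<32)&(S>180)&(V>120); print("tray"); rect(y,20,600)
w=(S<60)&(V>150); w[:225]=0; w[:,:370]=0; w[310:]=0; w[:,450:]=0; print("bracket"); rect(w,28,300)
# side red handle + changes in bystander patches
H,S,V=cv2.split(cv2.cvtColor(b,cv2.COLOR_BGR2HSV)); m=((H<8)|(H>172))&(S>150)&(V>90); m[:200]=0; m[:,:300]=0
for c in cv2.findContours(m.astype(np.uint8),0,1)[0]:
    if cv2.contourArea(c)>15: print(cv2.minAreaRect(c))
for n,(x0,y0,x1,y1) in dict(gear=(235,160,268,185),tweez=(178,236,230,258),stand=(258,155,305,230),decoy=(320,150,342,225),screw=(335,240,400,262),helper=(350,280,420,360)).items():
    d=cv2.absdiff(b,sa)[y0:y1,x0:x1].max(2); print(n,(d>50).sum(),d.size)
for n,(x0,y0,x1,y1) in dict(flux=(160,150,190,180),gear=(120,172,156,206),helper=(380,145,430,210)).items():
    d=cv2.absdiff(t,a)[y0:y1,x0:x1].max(2); print("top",n,(d>50).sum(),d.size)
E
```

```text
t 50.92 pos [365.6 -18.8 226.7] yaw y-axis deg 95.17 gap 50.0 F [-0.2  0.1 -0.5] gf 0.0
tray
((452.6571960449219, -261.3681640625), (176.08370971679688, 125.66718292236328), 5.292204856872559)
bracket
((450.9996032714844, -261.08551025390625), (139.30284118652344, 89.90335083007812), 5.256986141204834)
((378.7884521484375, 248.44229125976562), (9.021340370178223, 31.57469367980957), 78.69007110595703)
((336.89837646484375, 227.49378967285156), (6.570397853851318, 21.321584701538086), 75.0685806274414)
gear 0 825
tweez 0 1144
stand 27 3525
decoy 25 1650
screw 0 1430
helper 0 5600
top flux 0 900
top gear 0 1224
top helper 0 3250
```

```bash
python3 - <<'E'
from h import *
b=get_image("side"); t=get_image("top"); sa=cv2.imread("pics/side0.png")
d=(cv2.absdiff(b,sa).max(2)>50)
for x0,y0,x1,y1 in((258,155,305,230),(320,150,342,225)):
    r,c=np.nonzero(d[y0:y1,x0:x1]); print("diff cols",c.min()+x0,c.max()+x0,"rows",r.min()+y0,r.max()+y0)
for n,im in(("top",t),("side",b)):
    H,S,V=cv2.split(cv2.cvtColor(im,cv2.COLOR_BGR2HSV)); m=(H>8)&(H<30)&(S>110)&(V>60)
    q=np.zeros_like(m)
    if n=="top": q[205:275,285:330]=1
    else: q[235:290,220:305]=1
    for c in cv2.findContours((m&q).astype(np.uint8),0,1)[0]:
        if cv2.contourArea(c)>4: x,y,w,h=cv2.boundingRect(c); print(n,x,y,w,h,plane(n,[[x+w/2,y+h/2]],20)[0].round())
E
```

```text
diff cols 283 304 rows 177 221
diff cols 330 341 rows 221 224
top 292 252 9 10 [454.  16.  20.]
top 310 221 9 9 [541. -33.  20.]
top 295 219 9 10 [545.   8.  20.]
side 238 266 10 12 [458.  17.  20.]
side 274 258 10 11 [549.  10.  20.]
```

All three bushes lie in the catch tray, the bracket is in the yellow tray, and the bystanders look unmoved. I hand the job in.

```bash
python3 -c "
from workcell import *
print(job_done())"
```

```text
the job is handed in; nothing more can be done
None
```

The job is done and handed in at about 51 s of the 208 s allowed: all three bushes are in the catch tray, the drift is back in its hole, the clamp is open, the empty bracket lies flat in the yellow tray, and nothing else on the bench appears to have moved.

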